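# Lock the china collars on the lamp bases

### The arm

A 6-joint arm with a two-finger parallel gripper is mounted at the origin on the work surface. World frame = base frame: x ahead of the robot, y to its left, z up, the work surface at z = 0. Lengths are in m, angles in degrees, forces in N, time in s.
With the tool pointing down it reaches from about 0.3 to 0.75 m from the base axis. Payload 8.5 kg.
Tool frame: the origin (TCP) lies at the very end of the fingers, on their centre line; the grasp point (between the pads) lies 19 mm behind it; z points along the fingers, y is the line along which they close (so a half turn about z gives the same grasp; the last joint's range is limited). The gripper opens to 85 mm and grips with 20 to 120 N. Pads are 22 mm wide; open, the fingers measure 114 mm over their backs; the gripper's body (76 mm by 85 mm) begins 54 mm behind the grasp point. The pads swing forward as they close: fully open they stand 13 mm farther back than shut.
Start: joints at [50.804, 21.807, 74.336, -0, 83.858, -12.336], TCP at [0.248, 0.491, 0.231] pointing down, gripper open.
Joint ranges: [-178.18, 178.18], [-50.72, 133.34], [12.68, 142.11], [-81.47, 261.47], [9.98, 163.14], [-165.26, 165.26]. Speed limits (degrees/s): [136.94, 136.94, 180, 180, 180, 180].

### API

Orientations are given as a 3x3 rotation matrix whose columns are the frame's x, y, z axes.
In Python, from rig import * gives the robot as it stands. The module is installed in compiled form; this text tells all that it offers.
- The arm moves only by the shell command python3 -m pendant 'ROWS' [OPENING] [FORCE]. ROWS is JSON, a list of rows, each a list of 2 entries, a list of its own where there are three numbers: the shift along the tool's x, y, z as a fraction of full scale, then the turn, a rotation vector about the tool's x, y, z as a fraction of full scale. A call has 1 to 8 rows; each row shifts and turns the commanded pose from where the row before left it, along the tool's axes as they then stand; what a row does not reach is not made up. Full scale, the value 1, is 40 mm for a shift and 5 degrees for a turn. A row lasts 1/8 s, in which the tool goes at most 62.5 mm and 10.7 degrees, less where a joint would pass 70% of its speed; a pose out of reach is approached as far as the arm can. A call with a number of a shift or a turn outside -1 to 1 is refused whole. A call with a gripper value outside its range is refused whole. OPENING is the opening, from 0 (shut) to 1 (fully open), set as the call begins (- or left out, the last holds). The fingers move at their own pace and stop on an object; FORCE is the grip in N (left out, the last holds). Time passes only in rows, so rows that do not move let the fingers close. It gives the time, the measured TCP pose, the force, the opening and the grip force at its end, in the units of the state.
- observe(): the state, without advancing time (a new reading comes with each control period).
- get_image(name): name is "scene" or "top" or "wrist"; returns a dict with "img" (480x640x3 uint8, blue, green, red), "range_z" (480x640 float32, m along the optical axis (not along the pixel's ray), 0 where there is no reading), "camera_matrix" (3x3 intrinsics, pixels), "eye" and "rotation" of the camera in the world. Camera axes: x right, y down, z forward; pixel columns grow to the right and rows downward; lengths in m; the calibration is good to about 2 mm. A picture is of the moment at which its call begins.
- close_job(): hands the job in; it is judged then, once.
Trained networks look in the newest picture that a camera, given by its name, has taken for a name from the list of things; names that differ only in an ending like _2 or _b are one class to them, and where a whole thing is asked for, a point or a joint stands for the part that bears it (a point fixed in the world has none). Each returns a list of dicts, best first, with "conf" (0 to 1); they miss things now and then, are a little off and sometimes report something else, mostly with a low value. They report only what shows in the picture. A call takes as long as a camera call. They do not tell look-alikes from the thing itself.
- regions_of(camera, query): "mask" (480x640 bool, what is visible of it).
- landmark_of(camera, query): "point" ([x, y, z] in m, in world coordinates, good to about 4 mm: a listed point, or the origin of a listed thing).
The state is a dict: "time_s": time; "q": joint angles; "qvel": joint speeds; "joint_efforts": joint torques, N m; "position": TCP position; "tool_rot": TCP orientation; "ft_force": force on the tool from outside, world axes, zero at the start; "wrist_torque": the same for the moment, N m; "grip_width": finger opening in m; "gripper_force": force on a finger pad.
Only numpy, scipy, OpenCV 4.12 (cv2) and the standard library are available. Lean on these libraries where they do the work, as an engineer would, in place of code of your own. Each camera call takes 0.05 s, during which the arm holds its last target. There are 200 camera calls.

### The job

Fit every loose blue china collar onto a lamp base of its own, any base will do: turn its square bore to suit the square stem, lower it until it sits flat on the white dome, then take a spring clip from the pocket tray and push it sideways into the stem's groove on top of the collar until it snaps fully home. Leave any spare clip in the tray and do not disturb the other things on the bench.

Things in the scene. Friction and masses are not known exactly. Their poses are not given: they have to be found in the camera images.
- lamp1_seat (a point): fixed lamp base: white dome 104 mm wide, flat top at 35 mm (heights above the bench), upright stem 16 mm square, sides facing this point's x and y (any quarter turn fits). Groove from 59 to 71 mm: round brass core, 10 mm diameter; square head 71 to 80, taper to the tip at 86. Point: on the axis at 59 mm, where a seated collar's top face and a clip's underside come
- lamp2_seat (a point): fixed lamp base: white dome 104 mm wide, flat top at 35 mm (heights above the bench), upright stem 16 mm square, sides facing this point's x and y (any quarter turn fits). Groove from 59 to 71 mm: round brass core, 10 mm diameter; square head 71 to 80, taper to the tip at 86. Point: on the axis at 59 mm, where a seated collar's top face and a clip's underside come
- lamp3_seat (a point): fixed lamp base: white dome 104 mm wide, flat top at 35 mm (heights above the bench), upright stem 16 mm square, sides facing this point's x and y (any quarter turn fits). Groove from 59 to 71 mm: round brass core, 10 mm diameter; square head 71 to 80, taper to the tip at 86. Point: on the axis at 59 mm, where a seated collar's top face and a clip's underside come
- collar1_mid (a point): loose blue china collar (may be absent), 50 x 50 x 24 mm high, 110 g, standing on the bench; 18.5 mm square bore right through, bevelled 2 mm at the lower end; bore and sides face x and y. Point: its centre, 12 mm above its underside, z up. Seated on a lamp base its centre is 47 mm above the bench
- collar2_mid (a point): loose blue china collar (may be absent), 50 x 50 x 24 mm high, 110 g, standing on the bench; 18.5 mm square bore right through, bevelled 2 mm at the lower end; bore and sides face x and y. Point: its centre, 12 mm above its underside, z up. Seated on a lamp base its centre is 47 mm above the bench
- collar3_mid (a point): loose blue china collar (may be absent), 50 x 50 x 24 mm high, 110 g, standing on the bench; 18.5 mm square bore right through, bevelled 2 mm at the lower end; bore and sides face x and y. Point: its centre, 12 mm above its underside, z up. Seated on a lamp base its centre is 47 mm above the bench
- clip1_tab (a point): spring clip, 30 g, lying in a tray pocket. Point: in its orange upright tab (18 mm along x, 12 along y, 34 high from the clip's underside; pinch it across y), 22 mm above the underside. x points to the clip's open mouth, z up. Before the tab: steel back and two sprung arms, 6 mm thick, 23 wide, tips 14 mm past the clip's centre
- clip1_seat (a point): the same clip's centre, on its underside, 27 mm ahead (x) of the tab point and 22 mm below it; on the stem's axis when home (1 to 2 mm play). Mouth 7 mm wide between round noses 5.8 mm ahead of this point; they spring apart over the 10 mm core at a push of about 5 to 10 N and close behind it
- clip2_tab (a point): spring clip, 30 g, lying in a tray pocket. Point: in its orange upright tab (18 mm along x, 12 along y, 34 high from the clip's underside; pinch it across y), 22 mm above the underside. x points to the clip's open mouth, z up. Before the tab: steel back and two sprung arms, 6 mm thick, 23 wide, tips 14 mm past the clip's centre
- clip2_seat (a point): the same clip's centre, on its underside, 27 mm ahead (x) of the tab point and 22 mm below it; on the stem's axis when home (1 to 2 mm play). Mouth 7 mm wide between round noses 5.8 mm ahead of this point; they spring apart over the 10 mm core at a push of about 5 to 10 N and close behind it
- clip3_tab (a point): spring clip, 30 g, lying in a tray pocket. Point: in its orange upright tab (18 mm along x, 12 along y, 34 high from the clip's underside; pinch it across y), 22 mm above the underside. x points to the clip's open mouth, z up. Before the tab: steel back and two sprung arms, 6 mm thick, 23 wide, tips 14 mm past the clip's centre
- clip3_seat (a point): the same clip's centre, on its underside, 27 mm ahead (x) of the tab point and 22 mm below it; on the stem's axis when home (1 to 2 mm play). Mouth 7 mm wide between round noses 5.8 mm ahead of this point; they spring apart over the 10 mm core at a push of about 5 to 10 N and close behind it
- tray_mid (a point): grey pocket tray fixed to the bench, 74 mm (x) by 240 mm (y), 11 mm high; this point is the middle of its pocket floors, 4 mm above the bench. Three pockets, 54 x 34 mm, at y = -75, 0 and 75 mm; each clip's mouth points along the tray's x
- mug: white china mug, 82 mm wide, 92 high; loose bystander, to be left alone; its origin is at its underside
- tumbler: glass tumbler, 72 mm wide, 85 high; loose bystander, to be left alone; its origin is at its underside
- glue_bottle: white bottle with blue cap, 60 mm wide, 160 high; loose bystander, to be left alone; its origin is at its underside
- varnish_jar: amber jar, 60 mm wide, 70 high; loose bystander, to be left alone; its origin is at its underside
- tape_roll: clear roll of tape lying flat, 90 mm wide, 25 high; loose bystander, to be left alone; its origin is at its underside
- screwdriver: screwdriver lying down, loose bystander, to be left alone
- marker: white and blue marker pen lying down, 120 mm long; loose bystander, to be left alone; its origin is at its underside
- china_shade: finished white china lamp shade standing like a bowl, 210 mm wide, 75 high; loose bystander, to be left alone; its origin is at its underside
There are look-alikes about, which are no part of the job. What is shaped like the part that bears collar1_mid but pink is not meant.

How it is judged:
By the outcome, as a careful person would: the job done as asked, in the order asked, and still so for the second after the job is handed in, with the robot touching nothing.
Of collar1, collar2, collar3 only 2 to 3 are there at a start; the rules pass over those that are not, and their reading is None.
At some moment in a run one of collar1, collar2, collar3 may be knocked a few centimetres aside while the robot is not near it.
It also fails if it takes over 210 s, if anything falls off the work surface, if the arm or the gripper's body presses on something with over 40 N, if the wrist force passes 120 N, or if a joint passes its speed limit or range.

## Working session

There is one attempt and no reset: what is moved stays moved. The work goes in short steps, Python scripts to look and compute and a shell command to move; the robot and the scene stay as the last step left them, time stands still between calls to the robot, and variables do not carry over. Pictures are saved under pics/ and viewed, at most 14 in all, crops included, and the job is handed in when it is done.

```bash
mkdir -p pics
cat > h.py <<'E'
from rig import *
import numpy as np, cv2
def cloud(d):
    K=d["camera_matrix"];z=d["range_z"];v,u=np.indices(z.shape)
    P=np.stack([(u-K[0,2])/K[0,0]*z,(v-K[1,2])/K[1,1]*z,z],-1)
    return P@np.array(d["rotation"]).T+np.array(d["eye"])
def save(d,n): cv2.imwrite("pics/"+n+".png",d["img"])
np.set_printoptions(precision=4,suppress=True)
E
python3 - <<'E'
from h import *
for c in ("top","scene"):
    d=get_image(c);save(d,c+"1");np.savez(c+"1.npz",**d)
    print(c,d["eye"],np.array(d["rotation"]).tolist(),d["camera_matrix"][0,0])
    for q in ("lamp1_seat","collar1_mid","clip1_tab","clip1_seat","tray_mid","mug","tumbler","glue_bottle","varnish_jar","tape_roll","screwdriver","marker","china_shade"):
        print(q,[(np.round(r["point"],3).tolist(),round(r["conf"],2)) for r in landmark_of(c,q)][:6])
s=observe();print(s["time_s"],s["tool_rot"],s["position"],s["grip_width"])
E
```

```text
top [ 0.4689 -0.049   1.357 ] [[0.014256698604957731, -0.9985900811688543, 0.05113312366821135], [-0.9998845992719957, -0.01396948084460845, 0.005970070653932641], [-0.005247350147286315, -0.05121233636647832, -0.9986740018245787]] 477.96743259028773
lamp1_seat [([0.412, 0.304, 0.059], 0.62), ([0.522, -0.399, 0.001], 0.21)]
collar1_mid [([0.704, -0.131, 0.014], 0.82), ([0.369, 0.111, 0.001], 0.74), ([0.59, -0.118, 0.002], 0.63), ([0.309, -0.205, 0.012], 0.55), ([0.332, -0.104, 0.013], 0.5)]
clip1_tab [([0.566, -0.192, 0.022], 0.18), ([0.584, -0.185, 0.004], 0.18)]
clip1_seat [([0.589, -0.119, 0.004], 0.71), ([0.603, -0.261, 0.001], 0.43)]
tray_mid [([0.587, -0.185, 0.005], 0.78)]
mug [([0.495, 0.446, -0.002], 0.93)]
tumbler [([0.751, 0.22, 0.001], 0.84), ([0.741, 0.024, 0.001], 0.36)]
glue_bottle [([0.564, -0.115, 0.028], 0.61)]
varnish_jar [([0.681, -0.392, 0.001], 0.93)]
tape_roll [([0.74, 0.026, -0.001], 0.68)]
screwdriver [([0.368, 0.111, 0.004], 0.9), ([0.514, -0.581, 0.002], 0.63), ([0.57, -0.193, 0.025], 0.36)]
marker [([0.516, -0.396, -0.001], 0.65), ([0.751, 0.221, 0.002], 0
[... 646 characters left out ...]
], 0.67), ([0.598, -0.262, 0.007], 0.61), ([0.519, -0.581, 0.001], 0.18)]
tray_mid [([0.586, -0.19, 0.006], 0.95), ([0.74, 0.024, -0.001], 0.42)]
mug [([0.495, 0.444, 0.002], 0.9)]
tumbler [([0.755, 0.216, -0.004], 0.81), ([0.57, -0.193, 0.031], 0.57)]
glue_bottle [([0.636, 0.456, 0.001], 0.91)]
varnish_jar [([0.684, -0.392, 0.0], 0.85), ([0.522, -0.396, -0.001], 0.2)]
tape_roll [([0.74, 0.022, -0.001], 0.57)]
screwdriver [([0.375, 0.112, -0.0], 0.56)]
marker [([0.521, -0.397, -0.002], 0.89)]
china_shade [([0.521, -0.579, 0.0], 0.75), ([0.595, -0.19, 0.003], 0.44)]
1.4 [[-0.8921  0.4518  0.    ]
 [ 0.4518  0.8921 -0.0001]
 [-0.     -0.     -1.    ]] [0.2485 0.4906 0.2313] 0.08546445154414035
```

View pics/top1.png

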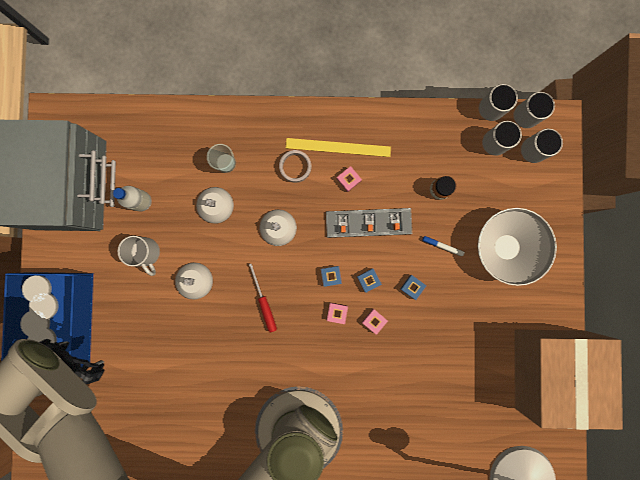

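View pics/scene1.png

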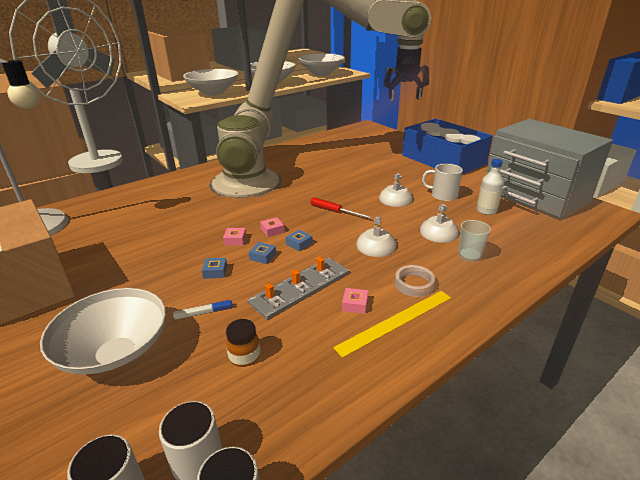

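The top view shows three blue collars at (331,276), (368,280) and (412,287). The lamps are at (214,205), (278,228) and (193,281), and the tray with three clips is at (368,222). The pink look-alikes are at (348,179), (337,313) and (374,321). The scene view agrees.

Run:
```python
from h import *
d=dict(np.load("top1.npz"));P=cloud(d);im=d["img"].astype(int)
sc=dict(np.load("scene1.npz"));Q=cloud(sc);im2=sc["img"].astype(int)
def rect(pts):
    (c,s,a)=cv2.minAreaRect((pts*1000).astype(np.float32));return np.round(c,1),np.round(s,1),round(a,1)
blue=(im[...,0]>im[...,2]+40)&(P[...,2]>0.015)&(P[...,2]<0.04)
n,l,st,ce=cv2.connectedComponentsWithStats(blue.astype(np.uint8))
for i in range(1,n):
    if st[i,4]>60: p=P[l==i];print("blue",ce[i],st[i,4],rect(p[p[:,2]>0.019][:,:2]),np.median(p[:,2]))
for u,v in((214,205),(278,228),(193,281)):
    w=P[v-22:v+23,u-22:u+23].reshape(-1,3);dome=w[(w[:,2]>0.012)&(w[:,2]<.05)];s=w[(w[:,2]>.055)]
    print("lamp top",rect(dome[:,:2]),"stem",s.mean(0),len(s),s[:,2].max())
o=(im[...,2]>150)&(im[...,1]<130)&(im[...,0]<80)&(P[...,2]>.02)
n,l,st,ce=cv2.connectedComponentsWithStats(o.astype(np.uint8))
for i in range(1,n):
    if st[i,4]>5:p=P[l==i];print("tab",ce[i],st[i,4],np.median(p,0))
t=(abs(P[...,2]-.011)<.004)&(np.ptp(im,axis=2)<25);w=np.zeros_like(t);w[195:250,315:422]=1
print("tray",rect(P[t&w][:,:2]))
# scene
for n_,m in(("tab",(im2[...,2]>150)&(im2[...,1]<130)&(im2[...,0]<80)&(Q[...,2]>.015)),):
    n,l,st,ce=cv2.connectedComponentsWithStats(m.astype(np.uint8))
    for i in range(1,n):
        if st[i,4]>15:print("scene",n_,ce[i],st[i,4],np.median(Q[l==i],0))
```

```text
blue [330.9479 275.9479] 192 (array([431.1, -83.9]), array([48.5, 46.2]), 10.2) 0.023579148540541217
blue [368.6853 279.934 ] 197 (array([ 420.9, -189.4]), array([47.6, 46.3]), 27.3) 0.02347720989822033
blue [ 87.2965 317.2237] 371 (array([309.9, 589.1]), array([234. ,   7.1]), 0.0) 0.027585244737874826
blue [413.0531 286.9855] 207 (array([ 403.4, -313. ]), array([49. , 48.2]), 54.7) 0.023383293498257407
lamp top (array([626.9, 247.7]), array([97.9, 99.7]), 11.4) stem [0.6048 0.2066 0.2505] 52 1.3569667107105607
lamp top (array([565.3,  65.9]), array([98.2, 99.6]), 45.8) stem [0.5437 0.0405 0.3641] 54 1.3569667107105607
lamp top (array([412.2, 300.5]), array([96.6, 97.6]), 57.1) stem [0.4193 0.2586 0.2266] 60 1.3569667107105607
tab [396.8 225.8] 25 [ 0.5717 -0.2637  0.0366]
tab [369.8261 226.9565] 23 [ 0.5679 -0.1902  0.0354]
tab [343.6667 228.1905] 21 [ 0.5641 -0.118   0.0381]
tab [267.9096 314.7234] 188 [0.3208 0.0889 0.0244]
tab [588.  361.5] 6 [ 0.2332 -0.7182  0.1582]
tab [541. 380.] 31 [ 0.1862 -0.6022  0.1579]
tab [574.  371.5] 6 [ 0.2086 -0.6824  0.1602]
tab [549.5 428. ] 6 [
[... 625 characters left out ...]
6 1.1256 0.18  ]
scene tab [429.375   83.6719] 64 [-0.159   1.1248  0.1207]
scene tab [525.2  78.9] 20 [0.3193 1.1227 0.2311]
scene tab [36.1176 83.8235] 17 [-0.7811 -0.4242  0.2503]
scene tab [410.3864  98.3409] 44 [-0.2669  1.1234  0.0339]
scene tab [493.2016 111.7097] 124 [0.2055 1.1242 0.0684]
scene tab [455.4  103.88] 25 [0.0075 1.1235 0.0709]
scene tab [542.8519 112.8889] 27 [0.4239 1.1242 0.1159]
scene tab [324.6788 203.1515] 165 [0.3292 0.0865 0.0222]
scene tab [319.0152 262.4091] 66 [ 0.5668 -0.1214  0.0325]
scene tab [293.9254 274.7463] 67 [ 0.5697 -0.1963  0.0323]
scene tab [267.6447 289.0263] 76 [ 0.5751 -0.2697  0.0314]
scene tab [232.8037 347.4673] 107 [ 0.6929 -0.4161  0.0437]
```

```bash
cat >> h.py <<'E'
def plan(xyz,ang=None):
    "turn to make (about tool z, deg), then shift in tool axes after the turn, in full-scale units"
    s=observe();R=np.array(s["tool_rot"]);p=np.array(s["position"])
    a=np.degrees(np.arctan2(R[1,1],R[0,1]))
    if ang is None: t=0
    else: t=-((ang-a+90)%180-90)
    c=np.radians(-t);Rz=np.array([[np.cos(c),-np.sin(c),0],[np.sin(c),np.cos(c),0],[0,0,1]])
    print("yang %.1f turn %.1f deg = %.2f units; shift units"%(a,t,t/5),((Rz@R).T@(np.array(xyz)-p))/.04,"q6 %.0f"%s["q"][5],"t %.1f"%s["time_s"])
E
python3 - <<'E'
from h import *
d=get_image("wrist");save(d,"w0")
s=observe();R=np.array(s["tool_rot"]);print(R.T@(np.array(d["eye"])-s["position"]),R.T@np.array(d["rotation"]),d["camera_matrix"][0])
plan([.431,-.084,.23],100.2)
E
```

```text
[ 0.079  -0.0012 -0.1429] [[ 0.0009 -0.9522 -0.3056]
 [ 1.      0.0009  0.0004]
 [-0.0001 -0.3056  0.9522]] [365.6814   0.     317.9935]
yang 63.1 turn -37.1 deg = -7.41 units; shift units [ -1.9464 -14.9474   0.0326] q6 -12 t 1.4
```

```bash
python3 -c "
from h import *
plan([.53,.19,.25],90)"
```

```text
yang 63.1 turn -26.9 deg = -5.37 units; shift units [-7.0376 -7.5165 -0.4671] q6 -12 t 1.4
```

```bash
python3 -m pendant '[[[0,0,0],[0,0,-0.9]],[[0,0,0],[0,0,-0.9]],[[0,0,0],[0,0,-0.9]],[[0,0,0],[0,0,-0.9]],[[0,0,0],[0,0,-0.9]],[[0,0,0],[0,0,-0.87]]]'
python3 -m pendant '[[[-0.88,-0.94,-0.06],[0,0,0]],[[-0.88,-0.94,-0.06],[0,0,0]],[[-0.88,-0.94,-0.06],[0,0,0]],[[-0.88,-0.94,-0.06],[0,0,0]],[[-0.88,-0.94,-0.06],[0,0,0]],[[-0.88,-0.94,-0.06],[0,0,0]],[[-0.88,-0.94,-0.06],[0,0,0]],[[-0.88,-0.94,-0.06],[0,0,0]]]'
python3 -m pendant '[[[0,0,0],[0,0,0]],[[0,0,0],[0,0,0]]]'
python3 - <<'E'
from h import *
d=get_image("wrist");save(d,"w1");np.savez("w1.npz",**d)
print([(np.round(r["point"],3).tolist(),round(r["conf"],2)) for r in landmark_of("wrist","lamp1_seat")])
P=cloud(d)
for c in ((.565,.066),(.627,.248),(.412,.300)):
    m=(np.hypot(P[...,0]-c[0],P[...,1]-c[1])<.03)&(P[...,2]>.074)&(P[...,2]<.1)
    p=P[m];print(len(p)); 
    if len(p): v,u=np.nonzero(m);print(u.mean(),v.mean(),p.mean(0),cv2.minAreaRect((p[:,:2]*1000).astype(np.float32)))
E
```

```text
time_s: 2.2
position: [0.2485, 0.4906, 0.2313]
tool_rot: [[-1.0, -0.002, 0.0], [-0.002, 1.0, 0.0], [-0.0, 0.0, -1.0]]
ft_force: [-0.3, 0.4, -0.6]
grip_width: 0.0852
gripper_force: 0.0
time_s: 3.2
position: [0.5311, 0.1884, 0.2507]
tool_rot: [[-1.0, 0.0, 0.0], [0.0, 1.0, 0.0], [-0.0, 0.0, -1.0]]
ft_force: [0.4, 1.2, -0.3]
grip_width: 0.0855
gripper_force: 0.0
time_s: 3.45
position: [0.5297, 0.19, 0.2504]
tool_rot: [[-1.0, 0.0, -0.001], [0.0, 1.0, 0.0], [0.001, 0.0, -1.0]]
ft_force: [-0.2, 0.0, 0.2]
grip_width: 0.0854
gripper_force: 0.0
[([0.414, 0.304, 0.061], 0.96)]
353
184.8356940509915 252.89235127478753 [0.5638 0.0691 0.0828] ((565.4456176757812, 67.47784423828125), (15.990022659301758, 16.60003662109375), 36.41936492919922)
310
378.3806451612903 312.49032258064517 [0.6243 0.2471 0.0825] ((626.9215698242188, 247.9650421142578), (16.217636108398438, 17.028789520263672), 87.83393859863281)
524
460.07824427480915 69.48664122137404 [0.4122 0.2997 0.0828] ((411.54937744140625, 301.4831848144531), (16.792789459228516, 16.498672485351562), 77.43022155761719)
```

View pics/w1.png

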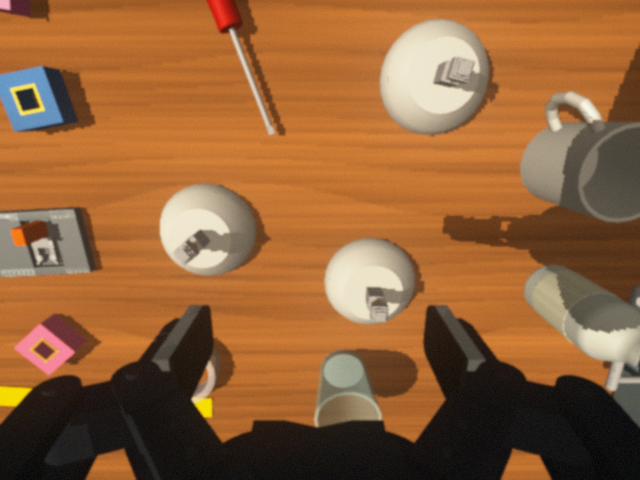

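The wrist view shows the three stem heads clearly at (190,248), (376,302) and (456,73). The fitted head rectangles are about 16 mm square, with yaws of 36°, -2° and -13°. I'll go to collar A next.

```bash
cat >> h.py <<'E'
def square(d,c,zlo,zhi,r=.05,blue=False):
    "fit of an upright square near c from points at zlo..zhi: centre mm, size, angle (mod 90)"
    P=cloud(d);im=d["img"].astype(int)
    m=(np.hypot(P[...,0]-c[0],P[...,1]-c[1])<r)&(P[...,2]>zlo)&(P[...,2]<zhi)
    if blue:
        m&=(im[...,0]>im[...,2]+25)
    m=cv2.morphologyEx(m.astype(np.uint8),cv2.MORPH_OPEN,np.ones((3,3)))>0
    p=P[m][:,:2]
    if len(p)<20: print("few",len(p));return
    (cx,cy),s,a=cv2.minAreaRect((p*1000).astype(np.float32))
    print("centre %.1f %.1f size %.1f %.1f ang %.1f n %d"%(cx,cy,*s,a,len(p)))
E
python3 -c "
from h import *
plan([.431,-.084,.13],100.2)"
```

```text
yang 90.1 turn -10.1 deg = -2.03 units; shift units [ 3.6347 -6.323   3.0154] q6 -82 t 3.5
```

```bash
python3 -c "
from h import *
plan([.431,-.084,.13],10.2)"
for i in 1 2; do python3 -m pendant '[[[0,0,0],[0,0,1]],[[0,0,0],[0,0,1]],[[0,0,0],[0,0,1]],[[0,0,0],[0,0,1]],[[0,0,0],[0,0,1]],[[0,0,0],[0,0,1]],[[0,0,0],[0,0,1]],[[0,0,0],[0,0,1]]]' 0.8 40 | head -1; done
python3 -c "
from h import *
plan([.431,-.084,.13],10.2)"
```

```text
yang 90.1 turn 79.9 deg = 15.97 units; shift units [-6.323  -3.6355  3.0142] q6 -82 t 3.5
time_s: 4.55
time_s: 5.55
yang 9.9 turn -0.3 deg = -0.05 units; shift units [-6.3274 -3.636   3.0179] q6 -2 t 5.5
```

```bash
python3 -m pendant '[[[-0.9,-0.52,0.43],[0,0,-0.05]],[[-0.9,-0.52,0.43],[0,0,0]],[[-0.9,-0.52,0.43],[0,0,0]],[[-0.9,-0.52,0.43],[0,0,0]],[[-0.9,-0.52,0.43],[0,0,0]],[[-0.9,-0.52,0.43],[0,0,0]],[[-0.9,-0.52,0.43],[0,0,0]],[[0,0,0],[0,0,0]]]'
python3 - <<'E'
from h import *
d=get_image("wrist");save(d,"w2");np.savez("w2.npz",**d)
square(d,(.431,-.084),.018,.03,.045,True)
square(d,(.421,-.189),.018,.03,.045,True)
square(d,(.403,-.313),.018,.03,.045,True)
plan([.431,-.084,.005],10.2)
E
```

```text
time_s: 6.55
position: [0.4304, -0.0847, 0.1295]
tool_rot: [[-0.176, 0.984, -0.002], [0.984, 0.176, 0.001], [0.001, -0.001, -1.0]]
ft_force: [0.0, 0.6, 0.5]
grip_width: 0.0685
gripper_force: 0.0
centre 430.5 -84.7 size 49.1 49.7 ang 10.3 n 3298
centre 420.0 -191.0 size 50.0 51.0 ang 28.4 n 2495
few 0
yang 10.2 turn -0.0 deg = -0.00 units; shift units [-0.0048 -0.0017  3.1289] q6 -37 t 6.6
```

View pics/w2.png

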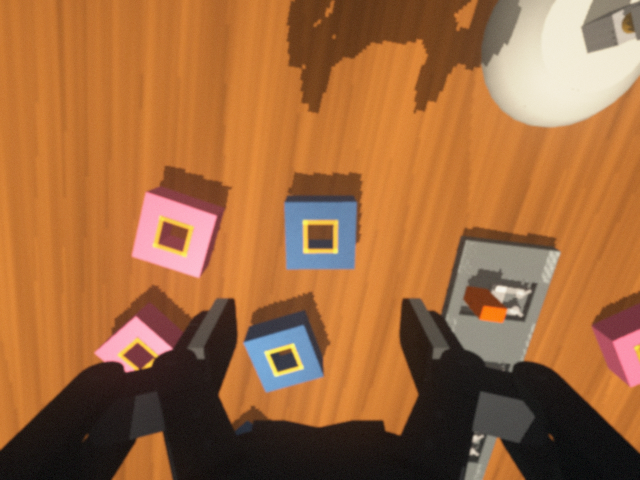

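The collar at (320,237) sits squarely between the fingers, so I'll descend and grip.

```bash
python3 -m pendant '[[[0,0,0.8],[0,0,0]],[[0,0,0.8],[0,0,0]],[[0,0,0.8],[0,0,0]],[[0,0,0.4],[0,0,0]],[[0,0,0.3],[0,0,0]],[[0,0,0],[0,0,0]]]'
python3 -m pendant '[[[0,0,0],[0,0,0]],[[0,0,0],[0,0,0]],[[0,0,0],[0,0,0]],[[0,0,0],[0,0,0]],[[0,0,0],[0,0,0]],[[0,0,0],[0,0,0]]]' 0.4 40
python3 -m pendant '[[[0,0,-0.3],[0,0,0]],[[0,0,-1],[0,0,0]],[[0,0,-1],[0,0,0]],[[0,0,-1],[0,0,0]],[[0,0,-1],[0,0,0]],[[0,0,0],[0,0,0]]]'
python3 -c "
from h import *
plan([.5654,.0675,.18],36.4)"
```

```text
time_s: 7.35
position: [0.4316, -0.0833, 0.006]
tool_rot: [[-0.179, 0.984, -0.0], [0.984, 0.179, 0.0], [0.0, -0.0, -1.0]]
ft_force: [0.1, -0.1, 0.0]
grip_width: 0.0679
gripper_force: 0.0
time_s: 8.1
position: [0.4318, -0.0839, 0.007]
tool_rot: [[-0.178, 0.984, 0.002], [0.984, 0.178, -0.0], [-0.001, 0.002, -1.0]]
ft_force: [-0.1, 2.8, 7.4]
grip_width: 0.0493
gripper_force: 42.3
time_s: 8.85
position: [0.4322, -0.0844, 0.1812]
tool_rot: [[-0.178, 0.984, 0.006], [0.984, 0.178, -0.003], [-0.004, 0.005, -1.0]]
ft_force: [-0.0, -0.6, -1.1]
grip_width: 0.0493
gripper_force: 42.2
yang 10.2 turn -26.2 deg = -5.23 units; shift units [1.0819 4.9333 0.052 ] q6 -37 t 8.8
```

```bash
python3 -m pendant '[[[0,0,0],[0,0,-0.9]],[[0,0,0],[0,0,-0.9]],[[0,0,0],[0,0,-0.9]],[[0,0,0],[0,0,-0.9]],[[0,0,0],[0,0,-0.9]],[[0,0,0],[0,0,-0.73]]]' | head -1
python3 -m pendant '[[[-0.2,0.8,0],[0,0,0]],[[-0.25,0.85,0],[0,0,0]],[[-0.25,0.85,0],[0,0,0]],[[-0.25,0.85,0],[0,0,0]],[[-0.25,0.8,0],[0,0,0]],[[-0.22,0.8,0],[0,0,0]],[[0,0,0],[0,0,0]],[[0,0,0],[0,0,0]]]'
python3 - <<'E'
from h import *
d=get_image("wrist");save(d,"w3");np.savez("w3.npz",**d)
square(d,(.565,.067),.073,.1,.03);square(d,(.565,.067),.081,.1,.03)
plan([.5654,.0675,.1],36.4)
E
```

```text
time_s: 9.6
time_s: 10.6
position: [0.6236, -0.0124, 0.1774]
tool_rot: [[-0.593, 0.805, -0.002], [0.805, 0.593, 0.0], [0.001, -0.002, -1.0]]
ft_force: [0.6, 0.1, -1.1]
grip_width: 0.049
gripper_force: 42.2
centre 565.2 67.2 size 15.8 16.1 ang 36.1 n 755
centre 564.9 67.2 size 12.7 13.2 ang 36.7 n 512
yang 36.4 turn -0.0 deg = -0.01 units; shift units [2.471  0.0194 1.9455] q6 -48 t 10.7
```

View pics/w3.png

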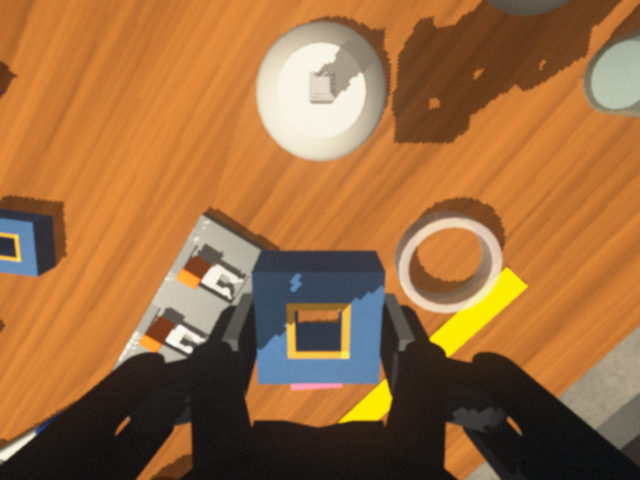

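The collar hangs level in the grip at (320,315) and the stem is at (321,87). I'll measure its offset in the hand.

Run:
```python
from h import *
d=dict(np.load("w3.npz"));P=cloud(d)
m=(np.hypot(P[...,0]-.6236,P[...,1]+.0124)<.02)&(P[...,2]>.17)
print(np.median(P[m],0))
z=np.median(P[m][:,2]);square(d,(.6236,-.0124),z-.004,z+.004,.04,True)
```

```text
[ 0.6193 -0.0068  0.2509]
few 0
```

Run:
```python
from h import *
d=dict(np.load("w3.npz"));P=cloud(d)
for u,v in((320,260),(270,320),(370,320),(320,370),(320,295),(270,375),(370,375),(270,280),(370,280)): print(u,v,P[v,u],d["range_z"][v,u])
```

```text
320 260 [0.6085 0.0071 0.1818] 0.14822581
270 320 [ 0.6046 -0.0202  0.1952] 0.14151305
370 320 [0.6362 0.0023 0.194 ] 0.1427764
320 370 [ 0.634  -0.0274  0.1948] 0.14894934
320 295 [ 0.6141 -0.0005  0.1942] 0.13932863
270 375 [ 0.6191 -0.0418  0.1943] 0.15022902
370 375 [ 0.6522 -0.0175  0.1941] 0.15039581
270 280 [ 0.5951 -0.0064  0.1948] 0.13673542
370 280 [0.6254 0.0157 0.1944] 0.13722037
```

```bash
cat >> h.py <<'E'
def held(d):
    s=observe();R=np.array(s["tool_rot"]);p=np.array(s["position"])
    L=(cloud(d)-p)@R;im=d["img"].astype(int)
    m=(im[...,0]>im[...,2]+25)&(abs(L[...,2]+.0172)<.006)&(np.hypot(L[...,0],L[...,1])<.045)
    (c,sz,a)=cv2.minAreaRect((L[m][:,:2]*1000).astype(np.float32))
    print("held: centre in tool mm",np.round(c,1),"size",np.round(sz,1),"ang %.1f"%a,"top z %.1f"%(1e3*np.median(L[m][:,2])),m.sum())
E
python3 - <<'E'
from h import *
held(dict(np.load("w3.npz")))
E
```

```text
held: centre in tool mm [ 0.1 -0.6] size [50.5 50.9] ang 0.8 top z -16.9 9899
```

```bash
python3 -m pendant '[[[0.8,0,0],[0,0,0]],[[0.8,0,0],[0,0,0]],[[0.6,0,0.5],[0,0,0]],[[0.27,0,0.6],[0,0,0]],[[0,0,0.55],[0,0,0]],[[0,0,0],[0,0,0]],[[0,0,0],[0,0,0]]]'
python3 -c "
from h import *
plan([.5652,.0672,.042],36.4)"
```

```text
time_s: 11.52
position: [0.5661, 0.0669, 0.1132]
tool_rot: [[-0.593, 0.805, 0.001], [0.805, 0.593, -0.0], [-0.001, 0.001, -1.0]]
ft_force: [0.6, 0.2, -0.5]
grip_width: 0.0491
gripper_force: 42.2
yang 36.4 turn -0.0 deg = -0.01 units; shift units [ 0.0212 -0.0152  1.7798] q6 -42 t 11.5
```

```bash
python3 -m pendant '[[[0.02,-0.02,0.3],[0,0,0]],[[0,0,0.25],[0,0,0]],[[0,0,0.25],[0,0,0]],[[0,0,0.2],[0,0,0]],[[0,0,0.2],[0,0,0]],[[0,0,0.2],[0,0,0]],[[0,0,0],[0,0,0]]]'
python3 -m pendant '[[[0,0,0.1],[0,0,0]],[[0,0,0.1],[0,0,0]],[[0,0,0.1],[0,0,0]],[[0,0,0],[0,0,0]]]'
```

```text
time_s: 12.4
position: [0.5652, 0.0677, 0.0552]
tool_rot: [[-0.593, 0.805, 0.001], [0.805, 0.593, 0.001], [-0.0, 0.001, -1.0]]
ft_force: [7.7, 3.4, -6.5]
grip_width: 0.0491
gripper_force: 43.2
time_s: 12.9
position: [0.5653, 0.0676, 0.0436]
tool_rot: [[-0.593, 0.805, 0.001], [0.805, 0.593, 0.0], [-0.0, 0.001, -1.0]]
ft_force: [6.3, 2.9, -4.0]
grip_width: 0.0488
gripper_force: 43.6
```

```bash
python3 -m pendant '[[[0,0.015,0.04],[0,0,0]],[[0,0,0.03],[0,0,0]],[[0,0,0],[0,0,0]]]'
python3 -m pendant '[[[0,0,0],[0,0,0]],[[0,0,0],[0,0,0]],[[0,0,0],[0,0,0]],[[0,0,0],[0,0,0]]]' 0.75
python3 -m pendant '[[[0,0,-0.4],[0,0,0]],[[0,0,-0.8],[0,0,0]],[[0,0,-1],[0,0,0]],[[0,0,-1],[0,0,0]],[[0,0,-0.4],[0,0,0]],[[0,0,0],[0,0,0]]]'
python3 - <<'E'
from h import *
d=get_image("wrist");save(d,"w4");np.savez("w4.npz",**d)
square(d,(.565,.067),.053,.066,.045,True)
P=cloud(d);m=(d["img"][...,0].astype(int)>d["img"][...,2].astype(int)+25)&(np.hypot(P[...,0]-.565,P[...,1]-.067)<.04)&(P[...,2]>.05);p=P[m]
print(len(p),np.percentile(p[:,2],[5,50,95]));A=np.c_[p[:,:2]-p[:,:2].mean(0),np.ones(len(p))];print(np.linalg.lstsq(A,p[:,2],rcond=None)[0])
plan([.420,-.191,.15],28.4)
E
```

```text
time_s: 13.28
position: [0.5653, 0.0678, 0.042]
tool_rot: [[-0.593, 0.805, 0.001], [0.805, 0.593, -0.0], [-0.0, 0.0, -1.0]]
ft_force: [-0.7, 2.5, 9.2]
grip_width: 0.0494
gripper_force: 45.0
time_s: 13.78
position: [0.565, 0.0678, 0.0411]
tool_rot: [[-0.593, 0.805, -0.001], [0.805, 0.593, -0.0], [0.0, -0.0, -1.0]]
ft_force: [0.4, 0.4, 0.0]
grip_width: 0.064
gripper_force: 0.0
time_s: 14.52
position: [0.5656, 0.0678, 0.1873]
tool_rot: [[-0.593, 0.805, 0.004], [0.805, 0.593, -0.0], [-0.002, 0.003, -1.0]]
ft_force: [-0.1, 0.4, 0.5]
grip_width: 0.0641
gripper_force: 0.0
centre 564.3 67.1 size 49.2 50.1 ang 36.6 n 2627
2684 [0.0582 0.0594 0.0606]
[ 0.0028 -0.0034  0.0594]
yang 36.4 turn 8.0 deg = 1.60 units; shift units [-3.966  -6.2694  0.8961] q6 -41 t 14.6
```

Collar A is seated, with its top at 59.4 mm and level. Collar B is next.

```bash
python3 -m pendant '[[[0,0,0],[0,0,0.8]],[[0,0,0],[0,0,0.8]],[[-0.66,-1,0.1],[0,0,0]],[[-0.66,-1,0.1],[0,0,0]],[[-0.66,-1,0.2],[0,0,0]],[[-0.66,-1,0.2],[0,0,0]],[[-0.66,-1,0.2],[0,0,0]],[[-0.66,-1.0,0.1],[0,0,0]]]' | head -2
python3 -m pendant '[[[0,-0.27,0],[0,0,0]],[[0,0,0],[0,0,0]],[[0,0,0],[0,0,0]]]' | head -2
python3 - <<'E'
from h import *
d=get_image("wrist");save(d,"w5")
square(d,(.420,-.191),.018,.03,.045,True)
square(d,(.403,-.313),.018,.03,.045,True)
plan([.420,-.191,.007],28.4)
E
```

```text
time_s: 15.58
position: [0.428, -0.1865, 0.1482]
time_s: 15.95
position: [0.4203, -0.1899, 0.1493]
centre 420.2 -190.7 size 49.0 49.3 ang 28.5 n 2815
centre 420.0 -304.6 size 29.0 60.1 ang 17.5 n 889
yang 28.5 turn 0.1 deg = 0.02 units; shift units [-0.02   -0.0225  3.5581] q6 -68 t 16.0
```

```bash
python3 -m pendant '[[[-0.02,0,0.9],[0,0,0]],[[0,0,0.9],[0,0,0]],[[0,0,0.9],[0,0,0]],[[0,0,0.5],[0,0,0]],[[0,0,0.3],[0,0,0]],[[0,0,0],[0,0,0]],[[0,0,0],[0,0,0]]]'|head -2
python3 -m pendant '[[[0,0,0],[0,0,0]],[[0,0,0],[0,0,0]],[[0,0,0],[0,0,0]],[[0,0,0],[0,0,0]],[[0,0,0],[0,0,0]],[[0,0,0],[0,0,0]]]' 0.4 40
python3 -m pendant '[[[0,0,-0.3],[0,0,0]],[[0,0,-1],[0,0,0]],[[0,0,-1],[0,0,0]],[[0,0,-1],[0,0,0]],[[0,0,-1],[0,0,0]],[[0,0,-0.2],[0,0,0]],[[0,0,0],[0,0,0]]]'
python3 - <<'E'
from h import *
plan([.627,.248,.187],-2.2)
d=get_image("wrist");held(d)
E
```

```text
time_s: 16.88
position: [0.4208, -0.1916, 0.01]
time_s: 17.62
position: [0.4207, -0.1917, 0.0103]
tool_rot: [[-0.476, 0.88, 0.002], [0.88, 0.476, -0.001], [-0.002, 0.001, -1.0]]
ft_force: [0.3, 1.0, 5.5]
grip_width: 0.0489
gripper_force: 41.4
time_s: 18.5
position: [0.42, -0.1913, 0.1894]
tool_rot: [[-0.475, 0.88, 0.0], [0.88, 0.475, -0.0], [-0.0, 0.0, -1.0]]
ft_force: [-0.8, 0.3, -1.1]
grip_width: 0.049
gripper_force: 42.1
yang 28.4 turn 30.6 deg = 6.12 units; shift units [11.1738  4.7485  0.0576] q6 -68 t 18.5
held: centre in tool mm [ 0.4 -7.8] size [50.6 63.7] ang 0.6 top z -14.9 9541
```

```bash
python3 -m pendant '[[[0,0,0],[0,0,0.9]],[[0,0,0],[0,0,0.9]],[[0,0,0],[0,0,0.9]],[[0,0,0],[0,0,0.9]],[[0,0,0],[0,0,0.9]],[[0,0,0],[0,0,0.9]],[[0,0,0],[0,0,0.72]]]' | head -1
python3 -m pendant '[[[0.9,0.5,0],[0,0,0]],[[0.95,0.55,0],[0,0,0]],[[0.95,0.55,0],[0,0,0]],[[0.95,0.55,0],[0,0,0]],[[0.95,0.5,0],[0,0,0]],[[0.95,0.5,0],[0,0,0]],[[0.95,0.5,0],[0,0,0]],[[0.95,0.5,0],[0,0,0]]]' | head -2
python3 -m pendant '[[[0.8,0.4,0],[0,0,0]],[[0.4,0.2,0],[0,0,0]],[[0,0,0],[0,0,0]],[[0,0,0],[0,0,0]]]' | head -2
python3 - <<'E'
from h import *
d=get_image("wrist");save(d,"w6");np.savez("w6.npz",**d);held(d)
square(d,(.627,.248),.073,.1,.03);square(d,(.627,.248),.081,.1,.03)
plan([.627,.248,.11],-2.2)
E
```

```text
time_s: 19.42
time_s: 20.42
position: [0.5978, 0.1052, 0.1874]
time_s: 20.92
position: [0.6231, 0.1502, 0.1884]
held: centre in tool mm [ 0.2 -7.8] size [50.9 63.5] ang 0.7 top z -13.6 10085
centre 626.6 248.1 size 15.7 15.9 ang 88.6 n 668
centre 626.5 247.9 size 12.8 13.3 ang 87.2 n 455
yang -2.3 turn -0.1 deg = -0.01 units; shift units [2.4512 0.0034 1.9678] q6 5 t 21.0
```

View pics/w6.png

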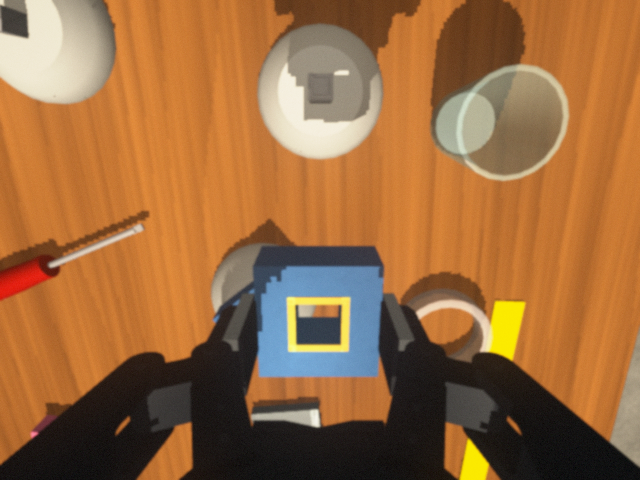

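The held collar is level and centred at (319,313), and lamp 2's stem is at (320,88). Next I'll lower it.

```bash
python3 -m pendant '[[[0.8,0,0],[0,0,0]],[[0.8,0,0],[0,0,0]],[[0.6,0,0.5],[0,0,0]],[[0.25,0.01,0.6],[0,0,0]],[[0,0,0.75],[0,0,0]],[[0,0,0],[0,0,0]],[[0,0,0],[0,0,0]]]'|head -2
python3 -c "
from h import *
plan([.6265,.248,.0454],-2.2)"
```

```text
time_s: 21.85
position: [0.6282, 0.2485, 0.116]
yang -2.2 turn -0.0 deg = -0.01 units; shift units [-0.0144 -0.0439  1.7647] q6 14 t 21.9
```

```bash
python3 -m pendant '[[[-0.01,-0.03,0.3],[0,0,0]],[[0,0,0.25],[0,0,0]],[[0,0,0.25],[0,0,0]],[[0,0,0.2],[0,0,0]],[[0,0,0.2],[0,0,0]],[[0,0,0.2],[0,0,0]],[[0,0,0],[0,0,0]]]'
python3 -m pendant '[[[0,0,0.1],[0,0,0]],[[0,0,0.1],[0,0,0]],[[0,0,0.1],[0,0,0]],[[0,0,0],[0,0,0]]]'
```

```text
time_s: 22.72
position: [0.6268, 0.2484, 0.0586]
tool_rot: [[0.039, 0.999, 0.0], [0.999, -0.039, -0.0], [-0.0, 0.0, -1.0]]
ft_force: [4.3, 0.5, -4.3]
grip_width: 0.0488
gripper_force: 42.2
time_s: 23.22
position: [0.6268, 0.2485, 0.047]
tool_rot: [[0.039, 0.999, 0.001], [0.999, -0.039, 0.0], [0.0, 0.001, -1.0]]
ft_force: [5.3, 0.6, -3.0]
grip_width: 0.0486
gripper_force: 42.3
```

```bash
python3 -m pendant '[[[0,0.015,0.05],[0,0,0]],[[0,0,0.03],[0,0,0]],[[0,0,0],[0,0,0]]]'
python3 -m pendant '[[[0,0,0],[0,0,0]],[[0,0,0],[0,0,0]],[[0,0,0],[0,0,0]],[[0,0,0],[0,0,0]]]' 0.75|head -2
python3 -m pendant '[[[0,0,-0.4],[0,0,0]],[[0,0,-0.8],[0,0,0]],[[0,0,-1],[0,0,0]],[[0,0,-1],[0,0,0]],[[0,0,-0.4],[0,0,0]],[[0,0,0],[0,0,0]]]'|head -2
cat >> h.py <<'E'
def seated(d,c):
    P=cloud(d);m=(d["img"][...,0].astype(int)>d["img"][...,2].astype(int)+25)&(np.hypot(P[...,0]-c[0],P[...,1]-c[1])<.04)&(P[...,2]>.05);p=P[m]
    print(len(p),"z",np.percentile(p[:,2],[5,50,95]));A=np.c_[p[:,:2]-p[:,:2].mean(0),np.ones(len(p))];print("slopes",np.linalg.lstsq(A,p[:,2],rcond=None)[0])
    square(d,c,.053,.066,.045,True)
E
python3 - <<'E'
from h import *
d=get_image("wrist");save(d,"w7")
seated(d,(.6265,.248))
d=get_image("top");save(d,"top2");P=cloud(d);im=d["img"].astype(int)
blue=(im[...,0]>im[...,2]+40)&(P[...,2]>0.018)&(P[...,2]<0.07)&(P[...,1]<.4)
n,l,st,ce=cv2.connectedComponentsWithStats(blue.astype(np.uint8))
for i in range(1,n):
    if st[i,4]>60: p=P[l==i];print("blue",ce[i],st[i,4],cv2.minAreaRect((p[:,:2]*1000).astype(np.float32)),np.median(p[:,2]))
plan([.403,-.313,.2],-35.3)
E
```

```text
time_s: 23.6
position: [0.6269, 0.2485, 0.0453]
tool_rot: [[0.038, 0.999, -0.0], [0.999, -0.038, -0.0], [-0.0, -0.0, -1.0]]
ft_force: [-1.6, -1.4, 8.9]
grip_width: 0.0486
gripper_force: 43.7
time_s: 24.1
position: [0.627, 0.2484, 0.0439]
time_s: 24.85
position: [0.6273, 0.2485, 0.1888]
2668 z [0.0581 0.0594 0.0606]
slopes [-0.1059  0.093   0.0614]
centre 625.8 248.8 size 49.3 49.1 ang 88.1 n 2563
blue [214.559  203.0559] 161 ((625.3480834960938, 243.15133666992188), (41.57296371459961, 49.76643371582031), 88.43939208984375) 0.05891039098994488
blue [276.9895 226.9267] 191 ((563.4645385742188, 67.97793579101562), (49.543373107910156, 48.783103942871094), 37.25467300415039) 0.05887645675827091
blue [413.0612 287.0612] 196 ((403.3907775878906, -313.16143798828125), (48.41189193725586, 47.99483871459961), 54.617164611816406) 0.023798139380519
yang -2.2 turn 33.1 deg = 6.62 units; shift units [-14.6831   3.5441  -0.3379] q6 14 t 24.9
```

```bash
python3 -m pendant '[[[0,0,0],[0,0,0.95]],[[0,0,0],[0,0,0.95]],[[0,0,0],[0,0,0.95]],[[0,0,0],[0,0,0.95]],[[0,0,0],[0,0,0.95]],[[0,0,0],[0,0,0.95]],[[0,0,0],[0,0,0.92]]]' | head -1
for i in 1 2; do python3 -m pendant '[[[-0.92,0.22,0.05],[0,0,0]],[[-0.92,0.22,0.05],[0,0,0]],[[-0.92,0.22,0.05],[0,0,0]],[[-0.92,0.22,0.05],[0,0,0]],[[-0.92,0.22,0.05],[0,0,0]],[[-0.92,0.22,0.05],[0,0,0]],[[-0.92,0.22,0.05],[0,0,0]],[[-0.9,0.22,0.05],[0,0,0]]]' | head -2; done
python3 -m pendant '[[[0,0,0],[0,0,0]],[[0,0,0],[0,0,0]]]' | head -2
python3 - <<'E'
from h import *
d=get_image("wrist");save(d,"w8")
square(d,(.403,-.313),.018,.03,.045,True)
plan([.403,-.313,.009],-35.3)
E
```

```text
time_s: 25.82
time_s: 26.82
position: [0.5137, -0.0327, 0.1706]
time_s: 27.82
position: [0.4016, -0.3127, 0.1546]
time_s: 28.08
position: [0.4025, -0.3112, 0.1552]
centre 402.9 -314.3 size 49.8 49.1 ang 55.2 n 2762
yang -35.3 turn 0.0 deg = 0.01 units; shift units [-0.0385  0.0386  3.6623] q6 -16 t 28.1
```

```bash
python3 -m pendant '[[[-0.05,0.05,0.9],[0,0,0]],[[0,0,0.9],[0,0,0]],[[0,0,0.9],[0,0,0]],[[0,0,0.6],[0,0,0]],[[0,0,0.36],[0,0,0]],[[0,0,0],[0,0,0]],[[0,0,0],[0,0,0]]]'|head -2
python3 -m pendant '[[[0,0,0],[0,0,0]],[[0,0,0],[0,0,0]],[[0,0,0],[0,0,0]],[[0,0,0],[0,0,0]],[[0,0,0],[0,0,0]],[[0,0,0],[0,0,0]]]' 0.4 40
python3 -m pendant '[[[0,0,-0.3],[0,0,0]],[[0,0,-1],[0,0,0]],[[0,0,-1],[0,0,0]],[[0,0,-1],[0,0,0]],[[0,0,-1],[0,0,0]],[[0,0,-0.2],[0,0,0]],[[0,0,0],[0,0,0]]]'|head -2
python3 - <<'E'
from h import *
plan([.4117,.301,.187],-12.6)
E
```

```text
time_s: 29.0
position: [0.4036, -0.3151, 0.0106]
time_s: 29.75
position: [0.4035, -0.3152, 0.0108]
tool_rot: [[0.578, 0.816, 0.001], [0.816, -0.578, -0.001], [-0.0, 0.002, -1.0]]
ft_force: [0.2, 2.4, 6.4]
grip_width: 0.0489
gripper_force: 41.9
time_s: 30.62
position: [0.4029, -0.3147, 0.1896]
yang -35.3 turn -22.7 deg = -4.54 units; shift units [15.0689 -3.1437  0.0654] q6 -16 t 30.6
```

```bash
python3 -m pendant '[[[0,0,0],[0,0,-0.9]],[[0,0,0],[0,0,-0.9]],[[0,0,0],[0,0,-0.9]],[[0,0,0],[0,0,-0.9]],[[0,0,0],[0,0,-0.94]]]' | head -1
for i in 1 2; do python3 -m pendant '[[[0.9,-0.22,0],[0,0,0]],[[0.9,-0.22,0],[0,0,0]],[[0.9,-0.22,0],[0,0,0]],[[0.9,-0.23,0],[0,0,0]],[[0.9,-0.23,0],[0,0,0]],[[0.9,-0.23,0],[0,0,0]],[[0.88,-0.22,0],[0,0,0]]]' | head -2; done
python3 -m pendant '[[[0,0,0],[0,0,0]],[[0,0,0],[0,0,0]]]' | head -2
python3 - <<'E'
from h import *
d=get_image("wrist");save(d,"w9");held(d)
square(d,(.412,.301),.073,.1,.03);square(d,(.412,.301),.081,.1,.03)
plan([.4117,.301,.11],-12.6)
E
```

```text
time_s: 31.25
time_s: 32.12
position: [0.3958, -0.0546, 0.1884]
time_s: 33.0
position: [0.3894, 0.2039, 0.1883]
time_s: 33.25
position: [0.3898, 0.2024, 0.1887]
held: centre in tool mm [ 0.6 -1.5] size [49.9 51.3] ang 89.3 top z -13.2 9701
centre 411.0 301.7 size 15.7 15.9 ang 77.1 n 704
centre 411.0 301.9 size 12.4 13.1 ang 76.8 n 457
yang -12.6 turn -0.0 deg = -0.01 units; shift units [ 2.5334 -0.0068  1.9725] q6 25 t 33.3
```

View pics/w9.png

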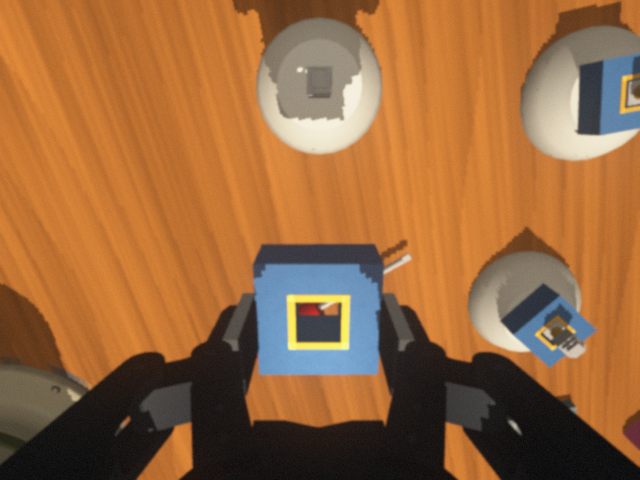

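The third collar is level in the grip, with lamp 3's stem at (320,82), so I'll lower it the same way.

```bash
python3 -m pendant '[[[0.8,0,0],[0,0,0]],[[0.8,0,0],[0,0,0]],[[0.65,0,0.5],[0,0,0]],[[0.3,0,0.6],[0,0,0]],[[0,0,0.75],[0,0,0]],[[0,0,0],[0,0,0]],[[0,0,0],[0,0,0]]]'|head -2
python3 -c "
from h import *
plan([.411,.3018,.0458],-12.6)"
```

```text
time_s: 34.17
position: [0.4132, 0.3019, 0.1167]
yang -12.7 turn -0.1 deg = -0.01 units; shift units [-0.0165 -0.0554  1.7721] q6 36 t 34.2
```

```bash
python3 -m pendant '[[[-0.01,-0.03,0.3],[0,0,0]],[[0,0,0.25],[0,0,0]],[[0,0,0.25],[0,0,0]],[[0,0,0.2],[0,0,0]],[[0,0,0.2],[0,0,0]],[[0,0,0.2],[0,0,0]],[[0,0,0],[0,0,0]]]'
python3 -m pendant '[[[0,0,0.1],[0,0,0]],[[0,0,0.1],[0,0,0]],[[0,0,0.1],[0,0,0]],[[0,0,0],[0,0,0]]]'
```

```text
time_s: 35.05
position: [0.4112, 0.3021, 0.0592]
tool_rot: [[0.218, 0.976, -0.001], [0.976, -0.218, -0.0], [-0.0, -0.001, -1.0]]
ft_force: [-0.4, -0.6, -1.5]
grip_width: 0.0488
gripper_force: 42.1
time_s: 35.55
position: [0.4112, 0.3022, 0.0474]
tool_rot: [[0.218, 0.976, -0.0], [0.976, -0.218, -0.0], [-0.0, -0.0, -1.0]]
ft_force: [0.1, 0.4, -1.2]
grip_width: 0.049
gripper_force: 42.1
```

```bash
python3 -m pendant '[[[0,0,0.05],[0,0,0]],[[0,0,0.04],[0,0,0]],[[0,0,0],[0,0,0]]]'
python3 -m pendant '[[[0,0,0],[0,0,0]],[[0,0,0],[0,0,0]],[[0,0,0],[0,0,0]],[[0,0,0],[0,0,0]]]' 0.75|head -2
python3 -m pendant '[[[0,0,-0.4],[0,0,0]],[[0,0,-0.8],[0,0,0]],[[0,0,-1],[0,0,0]],[[0,0,-1],[0,0,0]],[[0,0,-0.4],[0,0,0]],[[0,0,0],[0,0,0]]]'|head -2
python3 - <<'E'
from h import *
d=get_image("wrist");save(d,"w10")
seated(d,(.411,.302))
plan([.565,-.118,.19],-87)
E
```

```text
time_s: 35.92
position: [0.4114, 0.3023, 0.0458]
tool_rot: [[0.218, 0.976, 0.001], [0.976, -0.218, 0.0], [0.001, 0.001, -1.0]]
ft_force: [-5.5, -2.6, 17.4]
grip_width: 0.0486
gripper_force: 44.2
time_s: 36.42
position: [0.4112, 0.3022, 0.044]
time_s: 37.17
position: [0.4116, 0.3024, 0.1889]
2631 z [0.0581 0.0594 0.0604]
slopes [ 0.     -0.0051  0.0593]
centre 410.7 303.1 size 49.9 49.3 ang 77.5 n 2584
yang -12.6 turn 74.4 deg = 14.88 units; shift units [ 3.2913 10.6908 -0.0558] q6 36 t 37.2
```

```bash
python3 -m pendant '[[[0,0,0],[0,0,1]],[[0,0,0],[0,0,1]],[[0,0,0],[0,0,1]],[[0,0,0],[0,0,1]],[[0,0,0],[0,0,1]],[[0,0,0],[0,0,1]],[[0,0,0],[0,0,1]],[[0,0,0],[0,0,1]]]' 0.4 | head -1
python3 -m pendant '[[[0,0,0],[0,0,1]],[[0,0,0],[0,0,1]],[[0,0,0],[0,0,1]],[[0,0,0],[0,0,1]],[[0,0,0],[0,0,1]],[[0,0,0],[0,0,1]],[[0,0,0],[0,0,0.88]]]' | head -1
python3 -m pendant '[[[0.3,0.97,0],[0,0,0]],[[0.3,0.97,0],[0,0,0]],[[0.3,0.97,0],[0,0,0]],[[0.3,0.97,0],[0,0,0]],[[0.3,0.97,0],[0,0,0]],[[0.3,0.97,0],[0,0,0]]]' | head -2
python3 -m pendant '[[[0.3,0.97,0],[0,0,0]],[[0.3,0.97,0],[0,0,0]],[[0.3,0.97,0.2],[0,0,0]],[[0.3,0.97,0.4],[0,0,0]],[[0.3,0.97,0.4],[0,0,0]],[[0,0,0.5],[0,0,0]],[[0,0,0],[0,0,0]],[[0,0,0],[0,0,0]]]' | head -2
python3 - <<'E'
from h import *
d=get_image("wrist");save(d,"w11");np.savez("w11.npz",**d)
P=cloud(d);im=d["img"].astype(int)
o=(im[...,2]>120)&(im[...,1]<.6*im[...,2])&(im[...,0]<80)&(P[...,2]>.03)&(P[...,2]<.045)&(abs(P[...,0]-.57)<.03)
n,l,st,ce=cv2.connectedComponentsWithStats(o.astype(np.uint8))
for i in range(1,n):
    if st[i,4]>30:p=P[l==i];print("tab",ce[i],st[i,4],np.median(p,0),cv2.minAreaRect((p[:,:2]*1000).astype(np.float32)))
E
```

```text
time_s: 38.22
time_s: 39.1
time_s: 39.85
position: [0.4952, 0.0722, 0.1867]
time_s: 40.85
position: [0.5654, -0.1168, 0.1283]
tab [316.3021 243.0404] 470 [ 0.5644 -0.1164  0.0381] ((562.8790893554688, -116.41527557373047), (17.949254989624023, 11.541902542114258), 1.6869336366653442)
tab [426.9116 242.7263] 475 [ 0.5684 -0.1906  0.0382] ((567.443115234375, -191.0421905517578), (12.377339363098145, 17.503570556640625), 89.32672882080078)
tab [532.4639 237.3614] 166 [ 0.5783 -0.2602  0.0376] ((573.79833984375, -260.52349853515625), (9.943718910217285, 19.26823616027832), 65.73841094970703)
```

View pics/w11.png

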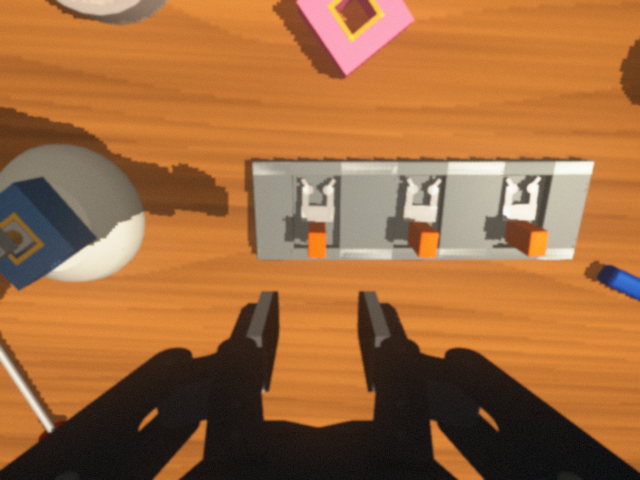

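The three clips stand in their pockets with tabs at (317,240), (426,240) and (535,240). Their mouths point up in the image, which is tool +x. I'll take the first.

```bash
python3 -c "
from h import *
plan([.5632,-.1164,.015],-87)"
```

```text
yang -87.0 turn 0.0 deg = 0.01 units; shift units [-0.0593 -0.0131  2.8411] q6 64 t 40.9
```

```bash
python3 -m pendant '[[[-0.06,-0.01,0.8],[0,0,0]],[[0,0,0.8],[0,0,0]],[[0,0,0.6],[0,0,0]],[[0,0,0.4],[0,0,0]],[[0,0,0.24],[0,0,0]],[[0,0,0],[0,0,0]],[[0,0,0],[0,0,0]]]'
python3 -m pendant '[[[0,0,0],[0,0,0]],[[0,0,0],[0,0,0]],[[0,0,0],[0,0,0]],[[0,0,0],[0,0,0]],[[0,0,0],[0,0,0]]]' 0 80
python3 -m pendant '[[[0,0,-0.3],[0,0,0]],[[0,0,-0.8],[0,0,0]],[[0,0,-1],[0,0,0]],[[0,0,-1],[0,0,0]],[[0,0,-1],[0,0,0]],[[0,0,0],[0,0,0]],[[0,0,0],[0,0,0]]]'
python3 - <<'E'
from h import *
d=get_image("wrist");save(d,"w12");np.savez("w12.npz",**d)
s=observe();R=np.array(s["tool_rot"]);L=(cloud(d)-s["position"])@R;im=d["img"].astype(int)
for u,v in((320,300),(320,270),(320,250)):print(u,v,L[v,u]*1e3)
plan([.5652,.0672,.17],-53.6);plan([.5652,.0672,.17],-143.6)
E
```

```text
time_s: 41.78
position: [0.5634, -0.117, 0.0153]
tool_rot: [[0.999, 0.052, 0.001], [0.052, -0.999, -0.001], [0.001, 0.001, -1.0]]
ft_force: [0.3, 0.3, -0.9]
grip_width: 0.0345
gripper_force: 0.0
time_s: 42.4
position: [0.5633, -0.117, 0.0153]
tool_rot: [[0.999, 0.052, 0.001], [0.052, -0.999, -0.001], [0.001, 0.001, -1.0]]
ft_force: [-1.1, -0.8, 6.1]
grip_width: 0.0102
gripper_force: 78.8
time_s: 43.28
position: [0.5625, -0.1166, 0.178]
tool_rot: [[0.999, 0.052, -0.001], [0.052, -0.999, 0.0], [-0.001, -0.001, -1.0]]
ft_force: [-0.5, -0.5, -0.5]
grip_width: 0.0103
gripper_force: 78.0
320 300 [  8.3454   1.486  -11.0905]
320 270 [14.9662  1.5648  4.2397]
320 250 [-36.5727   2.7749 176.5868]
yang -87.0 turn -33.4 deg = -6.68 units; shift units [ 2.784  -3.6568  0.1871] q6 63 t 43.3
yang -87.0 turn 56.6 deg = 11.32 units; shift units [-3.6566 -2.7835  0.1985] q6 63 t 43.3
```

View pics/w12.png

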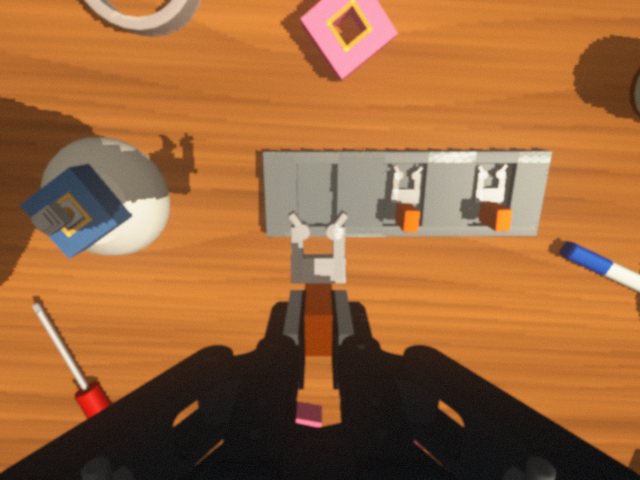

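The clip is held straight between the fingers: back at (318,268), noses at (300,233) and (337,232). I'll measure it in the tool frame.

```bash
cat >> h.py <<'E'
def clip(d):
    s=observe();R=np.array(s["tool_rot"]);L=(cloud(d)-s["position"])@R*1e3
    m=(L[...,0]>10)&(L[...,0]<50)&(abs(L[...,1])<18)&(L[...,2]>0)&(L[...,2]<12)
    m=cv2.morphologyEx(m.astype(np.uint8),cv2.MORPH_OPEN,np.ones((3,3)))>0
    p=L[m];print("clip n",len(p),"x",np.percentile(p[:,0],[1,99]),"top z",np.percentile(p[:,2],[10,50,90]))
    for a,b in((12,17),(17,22),(22,27),(27,30),(30,33),(33,36),(36,39),(39,43)):
        q=p[(p[:,0]>=a)&(p[:,0]<b)]
        if len(q)>5:
            l,r=q[q[:,1]<0],q[q[:,1]>=0]
            print(a,b,"y %.1f..%.1f"%(q[:,1].min(),q[:,1].max()),"inner",np.round([l[:,1].max() if len(l) else 99,r[:,1].min() if len(r) else 99],1),"z %.1f"%np.median(q[:,2]))
E
python3 - <<'E'
from h import *
clip(dict(np.load("w12.npz")))
E
```

```text
clip n 2606 x [10.4175 39.8499] top z [3.8637 4.6582 6.1053]
12 17 y -11.7..12.2 inner [-0.2  0.3] z 4.6
17 22 y -11.7..12.2 inner [-0.2  0.2] z 4.7
22 27 y -11.0..11.5 inner [-6.1  6.8] z 4.6
27 30 y -10.9..11.8 inner [-4.4  4.9] z 4.6
30 33 y -11.2..11.7 inner [-3.2  4. ] z 4.6
33 36 y -11.2..11.7 inner [-3.5  4. ] z 4.8
36 39 y -12.1..12.4 inner [-6.9  7.4] z 4.9
39 43 y -11.8..12.6 inner [-8.9  9.2] z 5.4
```

```bash
python3 -m pendant '[[[0,0,0],[0,0,-0.95]],[[0,0,0],[0,0,-0.95]],[[0,0,0],[0,0,-0.95]],[[0,0,0],[0,0,-0.95]],[[0,0,0],[0,0,-0.96]],[[0,0,0],[0,0,-0.96]],[[0,0,0],[0,0,-0.96]]]'|head -1
python3 -c "
from h import *
plan([.5073,.0248,.12],-53.6)"
```

```text
time_s: 44.2
yang -53.5 turn 0.1 deg = 0.03 units; shift units [ 0.991  -3.6621  1.4361] q6 30 t 44.2
```

```bash
python3 -m pendant '[[[0.2,-0.75,0.2],[0,0,0.03]],[[0.2,-0.75,0.3],[0,0,0]],[[0.2,-0.75,0.3],[0,0,0]],[[0.2,-0.75,0.3],[0,0,0]],[[0.2,-0.66,0.3],[0,0,0]],[[0,0,0],[0,0,0]],[[0,0,0],[0,0,0]]]'
python3 - <<'E'
from h import *
plan([.5073,.0248,.0717],-53.6)
d=get_image("wrist");save(d,"w13");clip(d)
square(d,(.565,.0675),.073,.1,.02);square(d,(.565,.0675),.053,.066,.045,True)
E
```

```text
time_s: 45.08
position: [0.5089, 0.0243, 0.1223]
tool_rot: [[0.807, 0.591, -0.0], [0.591, -0.807, -0.0], [-0.0, -0.0, -1.0]]
ft_force: [0.6, -0.2, -1.0]
grip_width: 0.0105
gripper_force: 78.2
yang -53.8 turn -0.2 deg = -0.03 units; shift units [-0.025  -0.0328  1.2661] q6 43 t 45.1
clip n 2576 x [10.476  39.6503] top z [4.543  5.3647 6.741 ]
12 17 y -12.9..10.9 inner [-0.1  0.4] z 5.2
17 22 y -12.8..11.0 inner [-0.1  0.3] z 5.5
22 27 y -12.2..10.3 inner [-7.3  5.6] z 5.3
27 30 y -12.1..10.6 inner [-5.2  3.7] z 5.3
30 33 y -12.4..10.6 inner [-4.7  2.8] z 5.3
33 36 y -12.4..10.4 inner [-4.8  2.8] z 5.5
36 39 y -13.4..11.2 inner [-8.2  6.3] z 5.6
39 43 y -12.9..11.3 inner [-10.2   8.3] z 6.3
centre 564.9 67.5 size 15.5 15.9 ang 36.3 n 1111
centre 564.4 67.1 size 49.3 49.5 ang 36.3 n 5855
```

View pics/w13.png

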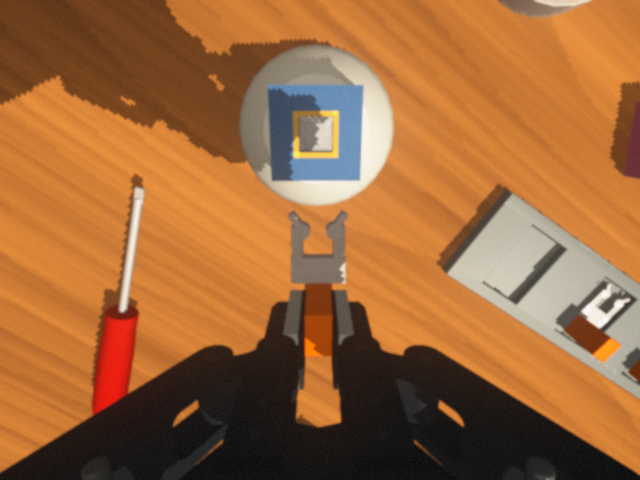

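The clip mouth lines up with the stem: stem at (318,133), noses at (301,230) and (338,230). I'll lower to groove height and then push along tool x.

```bash
python3 -m pendant '[[[0,-0.02,0.5],[0,0,0]],[[0,0,0.45],[0,0,0]],[[0,0,0.3],[0,0,0]],[[0,0,0],[0,0,0]]]'
python3 -m pendant '[[[0.2,0,0],[0,0,0]],[[0.2,0,0],[0,0,0]],[[0.2,0,0],[0,0,0]],[[0.1,0,0],[0,0,0]],[[0,0,0],[0,0,0]]]'
python3 -m pendant '[[[0.1,0,0],[0,0,0]],[[0.1,0,0],[0,0,0]],[[0.05,0,0],[0,0,0]],[[0,0,0],[0,0,0]]]'
```

```text
time_s: 45.62
position: [0.5081, 0.0251, 0.072]
tool_rot: [[0.807, 0.591, -0.001], [0.591, -0.807, 0.0], [-0.001, -0.001, -1.0]]
ft_force: [0.7, 0.1, 0.1]
grip_width: 0.0103
gripper_force: 78.1
time_s: 46.25
position: [0.5308, 0.0423, 0.0725]
tool_rot: [[0.806, 0.592, -0.0], [0.592, -0.806, -0.0], [-0.0, 0.0, -1.0]]
ft_force: [-0.1, -0.6, -0.7]
grip_width: 0.0105
gripper_force: 78.1
time_s: 46.75
position: [0.5377, 0.0473, 0.072]
tool_rot: [[0.806, 0.591, -0.003], [0.591, -0.806, -0.001], [-0.004, -0.001, -1.0]]
ft_force: [-3.4, -5.0, -0.2]
grip_width: 0.0102
gripper_force: 78.2
```

```bash
python3 -m pendant '[[[0.05,0,0],[0,0,0]],[[0.05,0,0],[0,0,0]],[[0,0,0],[0,0,0]]]'
python3 -m pendant '[[[0.05,0,0],[0,0,0]],[[0,0,0],[0,0,0]]]'
python3 -m pendant '[[[0.04,0,0],[0,0,0]],[[0,0,0],[0,0,0]]]'
```

```text
time_s: 47.12
position: [0.5422, 0.0504, 0.0724]
tool_rot: [[0.807, 0.591, 0.0], [0.591, -0.807, 0.0], [0.0, -0.0, -1.0]]
ft_force: [0.5, -1.4, -2.1]
grip_width: 0.0104
gripper_force: 78.0
time_s: 47.38
position: [0.5439, 0.0517, 0.0726]
tool_rot: [[0.806, 0.591, 0.001], [0.591, -0.806, 0.0], [0.001, 0.0, -1.0]]
ft_force: [-0.1, 0.6, 0.2]
grip_width: 0.01
gripper_force: 78.2
time_s: 47.62
position: [0.5449, 0.0525, 0.0726]
tool_rot: [[0.806, 0.591, -0.0], [0.591, -0.806, -0.0], [-0.0, -0.0, -1.0]]
ft_force: [0.4, -0.3, -0.6]
grip_width: 0.0103
gripper_force: 78.2
```

```bash
python3 -m pendant '[[[-0.01,0,0.03],[0,0,0]],[[0,0,0],[0,0,0]]]'
python3 -m pendant '[[[0,0,0],[0,0,0]],[[0,0,0],[0,0,0]],[[0,0,0],[0,0,0]],[[0,0,0],[0,0,0]]]' 0.35|head -4
python3 -m pendant '[[[0,0,-0.3],[0,0,0]],[[0,0,-0.8],[0,0,0]],[[0,0,-1],[0,0,0]],[[0,0,-0.5],[0,0,0]],[[0,0,0],[0,0,0]],[[0,0,0],[0,0,0]]]'|head -4
python3 - <<'E'
from h import *
d=get_image("wrist");save(d,"w14");np.savez("w14.npz",**d)
plan([.5672,-.1912,.14],-87)
E
```

```text
time_s: 47.88
position: [0.5445, 0.0522, 0.0712]
tool_rot: [[0.807, 0.591, -0.0], [0.591, -0.807, 0.0], [-0.0, -0.0, -1.0]]
ft_force: [0.6, 0.1, -0.2]
grip_width: 0.0102
gripper_force: 78.2
time_s: 48.38
position: [0.5446, 0.0522, 0.0713]
tool_rot: [[0.807, 0.591, 0.0], [0.591, -0.807, -0.0], [0.0, 0.0, -1.0]]
ft_force: [0.6, 0.9, 0.5]
time_s: 49.12
position: [0.5441, 0.0522, 0.1746]
tool_rot: [[0.807, 0.591, -0.001], [0.591, -0.807, 0.0], [-0.001, -0.001, -1.0]]
ft_force: [-0.9, 0.1, -0.8]
yang -53.8 turn 33.2 deg = 6.65 units; shift units [0.2602 6.1096 0.8501] q6 47 t 49.2
```

View pics/w14.png

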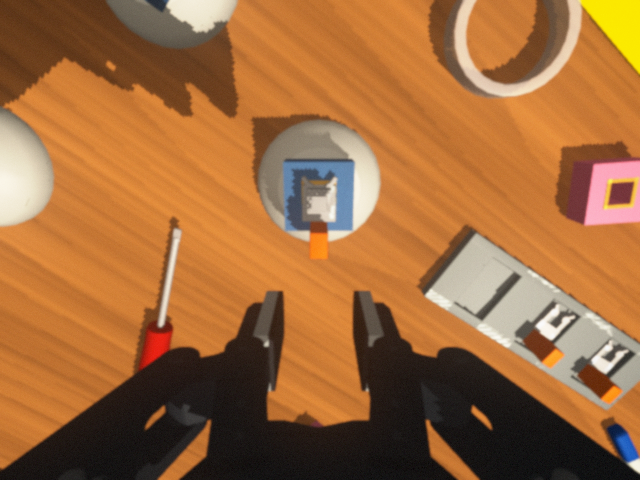

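The clip is home: noses past the stem at about (320,185), tab at (318,242). I'll fetch the second clip.

```bash
python3 -m pendant '[[[0,0,0],[0,0,0.95]],[[0,0,0],[0,0,0.95]],[[0,0,0],[0,0,0.95]],[[0,0,0],[0,0,0.95]],[[0,0,0],[0,0,0.95]],[[0,0,0],[0,0,0.95]],[[0,0,0],[0,0,0.95]]]' 0.4|head -1
python3 -m pendant '[[[0.04,0.9,0],[0,0,0]],[[0.04,0.9,0],[0,0,0]],[[0.04,0.9,0],[0,0,0]],[[0.04,0.9,0.2],[0,0,0]],[[0.04,0.9,0.3],[0,0,0]],[[0.03,0.9,0.35],[0,0,0]],[[0.03,0.7,0.3],[0,0,0]],[[0,0,0],[0,0,0]]]' | head -2
python3 -m pendant '[[[0,0,0],[0,0,0]]]' | head -2
python3 - <<'E'
from h import *
d=get_image("wrist");save(d,"w15")
P=cloud(d);im=d["img"].astype(int)
o=(im[...,2]>120)&(im[...,1]<.6*im[...,2])&(im[...,0]<80)&(P[...,2]>.03)&(P[...,2]<.045)&(abs(P[...,0]-.57)<.03)
n,l,st,ce=cv2.connectedComponentsWithStats(o.astype(np.uint8))
for i in range(1,n):
    if st[i,4]>30:p=P[l==i];print("tab",ce[i],st[i,4],np.median(p,0),cv2.minAreaRect((p[:,:2]*1000).astype(np.float32)))
plan([.567,-.1912,.015],-87)
E
```

```text
time_s: 50.05
time_s: 51.05
position: [0.5669, -0.1922, 0.1272]
time_s: 51.18
position: [0.5675, -0.1902, 0.129]
tab [426.7258 238.3026] 423 [ 0.5734 -0.2635  0.0381] ((572.0275268554688, -264.5154113769531), (17.680620193481445, 12.054224967956543), 3.5675902366638184)
tab [318.9673 239.9237] 459 [ 0.5683 -0.1913  0.0381] ((567.213623046875, -191.19398498535156), (17.587717056274414, 11.57909107208252), 3.0614945888519287)
yang -87.0 turn 0.0 deg = 0.01 units; shift units [-0.0176  0.0313  2.8598] q6 57 t 51.2
```

```bash
python3 -m pendant '[[[-0.01,0.01,0.8],[0,0,0]],[[0,0,0.8],[0,0,0]],[[0,0,0.6],[0,0,0]],[[0,0,0.4],[0,0,0]],[[0,0,0.25],[0,0,0]],[[0,0,0],[0,0,0]],[[0,0,0],[0,0,0]]]' | head -2
python3 -m pendant '[[[0,0,0],[0,0,0]],[[0,0,0],[0,0,0]],[[0,0,0],[0,0,0]],[[0,0,0],[0,0,0]],[[0,0,0],[0,0,0]]]' 0 80
python3 -m pendant '[[[0,0,-0.3],[0,0,0]],[[0,0,-0.8],[0,0,0]],[[0,0,-1],[0,0,0]],[[0,0,-1],[0,0,0]],[[0,0,-1],[0,0,0]],[[0,0,0],[0,0,0]],[[0,0,0],[0,0,0]]]'|head -2
python3 - <<'E'
from h import *
plan([.5567,.2507,.14],-92.2)
E
```

```text
time_s: 52.1
position: [0.5677, -0.1915, 0.0161]
time_s: 52.72
position: [0.5676, -0.1916, 0.0162]
tool_rot: [[0.999, 0.052, 0.001], [0.052, -0.999, -0.001], [0.001, 0.001, -1.0]]
ft_force: [-0.4, 0.3, 6.1]
grip_width: 0.0104
gripper_force: 78.9
time_s: 53.6
position: [0.5669, -0.1911, 0.1788]
yang -87.0 turn 5.2 deg = 1.04 units; shift units [ -0.677  -11.0259   0.9784] q6 57 t 53.6
```

```bash
python3 -m pendant '[[[0,0,0],[0,0,0.52]],[[0,0,0],[0,0,0.52]],[[-0.06,-0.92,0],[0,0,0]],[[-0.06,-0.92,0],[0,0,0]],[[-0.06,-0.92,0],[0,0,0]],[[-0.06,-0.92,0],[0,0,0]],[[-0.06,-0.92,0],[0,0,0]],[[-0.06,-0.92,0],[0,0,0]]]'|head -2
python3 -m pendant '[[[-0.06,-0.92,0],[0,0,0]],[[-0.05,-0.92,0],[0,0,0]],[[-0.05,-0.92,0],[0,0,0]],[[-0.05,-0.92,0.3],[0,0,0]],[[-0.05,-0.92,0.4],[0,0,0]],[[-0.05,-0.91,0.6],[0,0,0]],[[0,0,0.1],[0,0,0]],[[0,0,0],[0,0,0]]]'|head -2
cat >> h.py <<'E'
def align(d,c):
    s=observe();R=np.array(s["tool_rot"]);P=cloud(d);L=(P-s["position"])@R*1e3
    m=(np.hypot(P[...,0]-c[0],P[...,1]-c[1])<.02)&(P[...,2]>.073)&(P[...,2]<.1)
    q=cv2.minAreaRect(L[m][:,:2].astype(np.float32));st=np.array(q[0])
    m=(L[...,0]>10)&(L[...,0]<35)&(abs(L[...,1])<18)&(L[...,2]>0)&(L[...,2]<12)
    m=cv2.morphologyEx(m.astype(np.uint8),cv2.MORPH_OPEN,np.ones((3,3)))>0
    b=L[m];b=b[b[:,0]<30];cy=(b[:,1].min()+b[:,1].max())/2;under=np.median(b[:,2])+6
    zb=s["position"][2]*1e3-under
    print("stem in tool",st,q[1],q[2],"clip y %.1f"%cy,"underside %.1f above bench"%zb)
    print("units: x to home %.3f  y %.3f  z to 61mm %.3f"%((st[0]-26.7)/40,(st[1]-cy)/40,(zb-61)/40))
E
python3 - <<'E'
from h import *
plan([.5567,.2507,.0717],-92.2)
d=get_image("wrist");save(d,"w16");np.savez("w16.npz",**d);align(d,(.6266,.248));clip(d);square(d,(.6266,.248),.053,.066,.045,True)
E
```

```text
time_s: 54.6
position: [0.5607, 0.0311, 0.1779]
time_s: 55.6
position: [0.5573, 0.25, 0.1225]
yang -92.2 turn -0.0 deg = -0.00 units; shift units [-0.0125 -0.0188  1.2693] q6 105 t 55.6
stem in tool [69.006  -1.5345] (15.868274688720703, 15.63733959197998) 89.92405700683594 clip y 0.3 underside 110.5 above bench
units: x to home 1.058  y -0.046  z to 61mm 1.236
clip n 2477 x [10.3621 39.2306] top z [6.0032 6.7829 7.9661]
12 17 y -11.4..12.0 inner [-0.4  0.1] z 6.7
17 22 y -11.3..12.1 inner [-0.4  0.1] z 6.9
22 27 y -11.2..11.8 inner [-6.2  6.9] z 6.8
27 30 y -11.1..11.6 inner [-3.8  4.3] z 6.7
30 33 y -11.1..11.6 inner [-3.3  3.8] z 6.8
33 36 y -11.1..11.7 inner [-3.8  4.3] z 6.9
36 39 y -11.9..12.8 inner [-7.3  7.7] z 7.0
39 43 y -11.2..11.9 inner [-9.1 10. ] z 8.1
centre 625.8 248.7 size 49.8 49.5 ang 87.7 n 6288
```

View pics/w16.png

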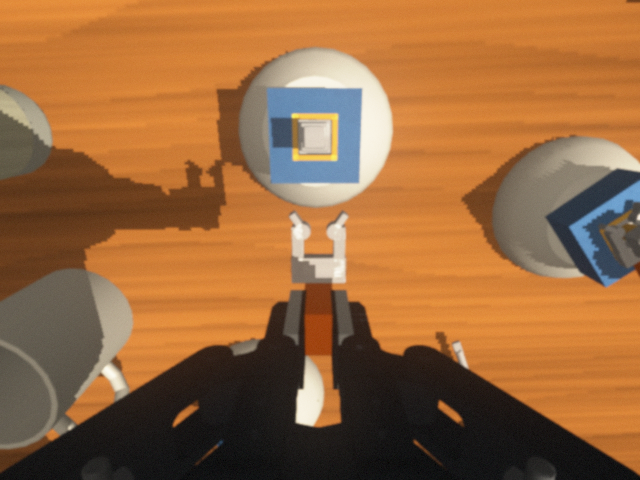

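Same geometry as before: the stem is at (315,136) and the clip is centred at column 319, about 1.8 mm off, which I'll correct. Lower, then push.

```bash
python3 -m pendant '[[[0,-0.045,0.5],[0,0,0]],[[0,0,0.43],[0,0,0]],[[0,0,0.3],[0,0,0]],[[0,0,0],[0,0,0]]]'|head -4
python3 -m pendant '[[[0.2,0,0],[0,0,0]],[[0.2,0,0],[0,0,0]],[[0.2,0,0],[0,0,0]],[[0.1,0,0],[0,0,0]],[[0,0,0],[0,0,0]]]'|head -4
python3 -m pendant '[[[0.1,0,0],[0,0,0]],[[0.1,0,0],[0,0,0]],[[0.05,0,0],[0,0,0]],[[0,0,0],[0,0,0]]]'|head -4
python3 -m pendant '[[[0.05,0,0],[0,0,0]],[[0.04,0,0],[0,0,0]],[[0,0,0],[0,0,0]]]'|head -4
python3 -m pendant '[[[0.04,0,0],[0,0,0]],[[0,0,0],[0,0,0]]]'|head -4
```

```text
time_s: 56.15
position: [0.5576, 0.2517, 0.0738]
tool_rot: [[0.999, -0.039, -0.001], [-0.039, -0.999, -0.0], [-0.001, 0.0, -1.0]]
ft_force: [-0.4, 0.0, -0.0]
time_s: 56.78
position: [0.5858, 0.2512, 0.074]
tool_rot: [[0.999, -0.039, -0.0], [-0.039, -0.999, -0.0], [-0.0, 0.0, -1.0]]
ft_force: [-0.7, 0.3, -0.9]
time_s: 57.28
position: [0.5939, 0.2507, 0.0731]
tool_rot: [[0.999, -0.038, -0.005], [-0.038, -0.999, -0.001], [-0.005, 0.001, -1.0]]
ft_force: [-5.4, -1.0, -1.9]
time_s: 57.65
position: [0.5998, 0.2506, 0.0743]
tool_rot: [[0.999, -0.039, 0.001], [-0.039, -0.999, -0.0], [0.001, 0.0, -1.0]]
ft_force: [0.3, -1.0, -0.9]
time_s: 57.9
position: [0.6011, 0.2508, 0.0743]
tool_rot: [[0.999, -0.039, 0.001], [-0.039, -0.999, 0.0], [0.001, -0.0, -1.0]]
ft_force: [-0.2, -1.1, -0.1]
```

```bash
python3 -m pendant '[[[-0.01,0,0.04],[0,0,0]],[[0,0,0],[0,0,0]]]'|head -4
python3 -m pendant '[[[0,0,0],[0,0,0]],[[0,0,0],[0,0,0]],[[0,0,0],[0,0,0]],[[0,0,0],[0,0,0]]]' 0.35|head -4
python3 -m pendant '[[[0,0,-0.3],[0,0,0]],[[0,0,-0.8],[0,0,0]],[[0,0,-1],[0,0,0]],[[0,0,-0.5],[0,0,0]],[[0,0,0],[0,0,0]],[[0,0,0],[0,0,0]]]'|head -4
python3 - <<'E'
from h import *
d=get_image("wrist");save(d,"w17");np.savez("w17.npz",**d)
def orange(d,c,r,zlo,zhi):
    P=cloud(d);im=d["img"].astype(int)
    o=(im[...,2]>110)&(im[...,1]<.6*im[...,2])&(im[...,0]<80)&(P[...,2]>zlo)&(P[...,2]<zhi)&(np.hypot(P[...,0]-c[0],P[...,1]-c[1])<r)
    p=P[o];print("orange",len(p),np.median(p,0) if len(p) else "")
orange(d,(.6,.25),.03,.08,.1)
orange(dict(np.load("w14.npz")),(.544,.052),.03,.08,.1)
plan([.5718,-.2645,.18],-87)
E
```

```text
time_s: 58.15
position: [0.6004, 0.2507, 0.0724]
tool_rot: [[0.999, -0.038, 0.0], [-0.038, -0.999, -0.0], [0.0, 0.0, -1.0]]
ft_force: [0.9, 0.1, -0.3]
time_s: 58.65
position: [0.6004, 0.2507, 0.0725]
tool_rot: [[0.999, -0.039, -0.0], [-0.039, -0.999, -0.0], [0.0, 0.0, -1.0]]
ft_force: [0.8, -0.2, -0.7]
time_s: 59.4
position: [0.6, 0.2506, 0.1757]
tool_rot: [[0.999, -0.039, -0.001], [-0.039, -0.999, -0.0], [-0.001, 0.0, -1.0]]
ft_force: [0.8, -0.4, -0.8]
orange 534 [0.6014 0.25   0.0931]
orange 542 [0.545  0.0533 0.0931]
yang -92.2 turn -5.2 deg = -1.04 units; shift units [-1.3756 12.823  -0.106 ] q6 104 t 59.5
```

Clip 2's tab top is at 93.1 mm, which puts its underside at 59 mm, so it's home and flat. Third clip next.

```bash
python3 -m pendant '[[[0,0,0],[0,0,-0.52]],[[0,0,0],[0,0,-0.52]],[[-0.1,0.92,0],[0,0,0]],[[-0.1,0.92,0],[0,0,0]],[[-0.1,0.92,0],[0,0,0]],[[-0.1,0.92,0],[0,0,0]],[[-0.1,0.92,0],[0,0,0]],[[-0.1,0.92,0],[0,0,0]]]' 0.4|head -2
python3 -m pendant '[[[-0.1,0.92,0],[0,0,0]],[[-0.1,0.92,0],[0,0,0]],[[-0.1,0.92,0],[0,0,0]],[[-0.1,0.92,0.1],[0,0,0]],[[-0.1,0.92,0.3],[0,0,0]],[[-0.1,0.9,0.4],[0,0,0]],[[-0.1,0.9,0.4],[0,0,0]],[[-0.08,0.9,0],[0,0,0]]]'|head -2
python3 -m pendant '[[[0,0,0],[0,0,0]],[[0,0,0],[0,0,0]]]' | head -2
python3 - <<'E'
from h import *
d=get_image("wrist");save(d,"w18")
P=cloud(d);im=d["img"].astype(int)
o=(im[...,2]>120)&(im[...,1]<.6*im[...,2])&(im[...,0]<80)&(P[...,2]>.03)&(P[...,2]<.045)&(abs(P[...,0]-.57)<.03)
n,l,st,ce=cv2.connectedComponentsWithStats(o.astype(np.uint8))
for i in range(1,n):
    if st[i,4]>30:
        p=P[l==i];r=cv2.minAreaRect((p[:,:2]*1000).astype(np.float32));print("tab",ce[i],st[i,4],r);plan([r[0][0]/1e3,r[0][1]/1e3,.016],-87)
E
```

```text
time_s: 60.45
position: [0.5874, 0.0278, 0.1754]
time_s: 61.45
position: [0.571, -0.2649, 0.126]
time_s: 61.7
position: [0.5718, -0.2635, 0.1279]
tab [319.2072 239.6131] 473 ((572.0261840820312, -264.8912048339844), (17.652509689331055, 11.650959968566895), 7.10404634475708)
yang -87.0 turn 0.0 deg = 0.01 units; shift units [0.0016 0.0451 2.804 ] q6 51 t 61.8
```

```bash
python3 -m pendant '[[[0,0.02,0.8],[0,0,0]],[[0,0,0.8],[0,0,0]],[[0,0,0.6],[0,0,0]],[[0,0,0.4],[0,0,0]],[[0,0,0.22],[0,0,0]],[[0,0,0],[0,0,0]],[[0,0,0],[0,0,0]]]' | head -2
python3 -m pendant '[[[0,0,0],[0,0,0]],[[0,0,0],[0,0,0]],[[0,0,0],[0,0,0]],[[0,0,0],[0,0,0]],[[0,0,0],[0,0,0]]]' 0 80
python3 -m pendant '[[[0,0,-0.3],[0,0,0]],[[0,0,-0.8],[0,0,0]],[[0,0,-1],[0,0,0]],[[0,0,-1],[0,0,0]],[[0,0,-1],[0,0,0]],[[0,0,0],[0,0,0]]]'|head -2
python3 -m pendant '[[[0,0,0],[0,0,-0.93]],[[0,0,0],[0,0,-0.93]],[[0,0,0],[0,0,-0.93]],[[0,0,0],[0,0,-0.93]],[[0,0,0],[0,0,-0.93]],[[0,0,0],[0,0,-0.93]],[[0,0,0],[0,0,-0.93]],[[0,0,0],[0,0,-0.93]]]'|head -2
python3 -m pendant '[[[0,0,0],[0,0,-0.93]],[[0,0,0],[0,0,-0.93]],[[0,0,0],[0,0,-0.93]],[[0,0,0],[0,0,-0.93]],[[0,0,0],[0,0,-0.93]],[[0,0,0],[0,0,-0.93]],[[0,0,0],[0,0,-0.93]],[[0,0,0],[0,0,-0.93]]]'|head -2
python3 - <<'E'
from h import *
plan([.396,.234,.125],-12.6)
E
```

```text
time_s: 62.62
position: [0.5725, -0.2653, 0.0166]
time_s: 63.25
position: [0.5723, -0.2653, 0.0165]
tool_rot: [[0.999, 0.052, 0.001], [0.052, -0.999, -0.001], [0.001, 0.001, -1.0]]
ft_force: [-1.1, 0.1, 6.2]
grip_width: 0.0101
gripper_force: 78.8
time_s: 64.0
position: [0.573, -0.2656, 0.1836]
time_s: 65.0
position: [0.5716, -0.2648, 0.1789]
time_s: 66.0
position: [0.5717, -0.2648, 0.1789]
yang -12.5 turn 0.1 deg = 0.03 units; shift units [11.2106 -7.0034  1.3674] q6 -23 t 66.0
```

```bash
python3 -m pendant '[[[0.86,-0.54,0],[0,0,0]],[[0.86,-0.54,0],[0,0,0]],[[0.86,-0.54,0],[0,0,0]],[[0.86,-0.54,0],[0,0,0]],[[0.86,-0.54,0],[0,0,0]],[[0.86,-0.54,0],[0,0,0]],[[0.86,-0.54,0],[0,0,0]]]'|head -2
python3 -m pendant '[[[0.86,-0.54,0.2],[0,0,0]],[[0.86,-0.54,0.2],[0,0,0]],[[0.86,-0.54,0.2],[0,0,0]],[[0.86,-0.54,0.3],[0,0,0]],[[0.86,-0.54,0.3],[0,0,0]],[[0.86,-0.52,0.16],[0,0,0]],[[0,0,0],[0,0,0]],[[0,0,0],[0,0,0]]]'|head -2
python3 - <<'E'
from h import *
plan([.396,.234,.125],-12.6)
d=get_image("wrist");save(d,"w19");np.savez("w19.npz",**d);align(d,(.411,.302));clip(d);square(d,(.411,.302),.053,.066,.045,True)
E
```

```text
time_s: 66.88
position: [0.476, 0.0042, 0.1792]
time_s: 67.88
position: [0.3964, 0.2321, 0.1251]
yang -12.6 turn 0.0 deg = 0.00 units; shift units [ 0.0437 -0.02    0.0036] q6 28 t 67.9
stem in tool [71.5926 -1.4443] (15.86963939666748, 15.2884521484375) 89.92405700683594 clip y -1.6 underside 113.0 above bench
units: x to home 1.122  y 0.005  z to 61mm 1.300
clip n 2528 x [10.3474 39.7674] top z [5.5445 6.3331 7.4883]
12 17 y -13.4..10.1 inner [-0.1  0.3] z 6.2
17 22 y -13.5..10.3 inner [-0.1  0.3] z 6.4
22 27 y -13.2..9.8 inner [-8.3  4.8] z 6.3
27 30 y -13.1..9.7 inner [-6.6  4.5] z 6.3
30 33 y -13.1..9.7 inner [-5.3  1.9] z 6.2
33 36 y -13.1..9.6 inner [-5.3  1.9] z 6.5
36 39 y -13.7..10.3 inner [-8.8  5.4] z 6.6
39 43 y -14.0..10.6 inner [-10.9   7.4] z 7.2
centre 410.4 303.1 size 49.0 49.2 ang 77.4 n 4404
```

View pics/w19.png

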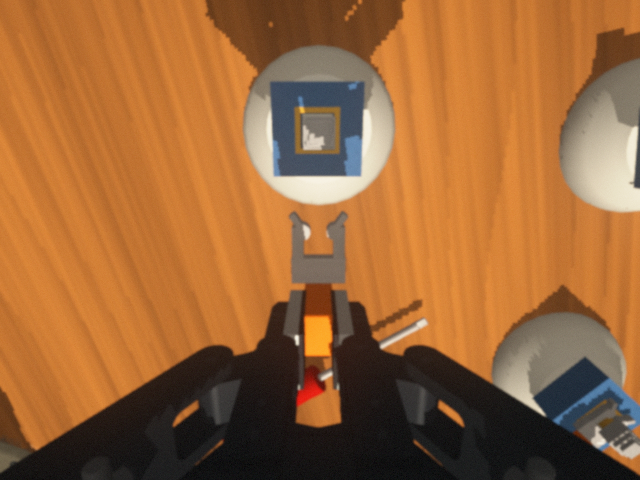

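The stem at (318,131) lines up with the clip at column 319. I'll lower and push along tool x as before.

```bash
python3 -m pendant '[[[0,0,0.5],[0,0,0]],[[0,0,0.45],[0,0,0]],[[0,0,0.35],[0,0,0]],[[0,0,0],[0,0,0]]]'|head -4
python3 -m pendant '[[[0.2,0,0],[0,0,0]],[[0.2,0,0],[0,0,0]],[[0.2,0,0],[0,0,0]],[[0.16,0,0],[0,0,0]],[[0,0,0],[0,0,0]]]'|head -4
python3 -m pendant '[[[0.1,0,0],[0,0,0]],[[0.1,0,0],[0,0,0]],[[0.05,0,0],[0,0,0]],[[0,0,0],[0,0,0]]]'|head -4
python3 -m pendant '[[[0.05,0,0],[0,0,0]],[[0.04,0,0],[0,0,0]],[[0,0,0],[0,0,0]]]'|head -4
python3 -m pendant '[[[0.04,0,0],[0,0,0]],[[0,0,0],[0,0,0]]]'|head -4
```

```text
time_s: 68.42
position: [0.3965, 0.2315, 0.0728]
tool_rot: [[0.22, 0.976, -0.002], [0.976, -0.22, -0.001], [-0.001, -0.001, -1.0]]
ft_force: [0.5, -0.1, 0.7]
time_s: 69.05
position: [0.4031, 0.2626, 0.0733]
tool_rot: [[0.218, 0.976, 0.0], [0.976, -0.218, 0.0], [0.0, 0.0, -1.0]]
ft_force: [-0.2, 0.2, -1.2]
time_s: 69.55
position: [0.4052, 0.2716, 0.0731]
tool_rot: [[0.218, 0.976, -0.001], [0.976, -0.218, -0.001], [-0.001, -0.0, -1.0]]
ft_force: [1.7, -2.5, -3.3]
time_s: 69.92
position: [0.4061, 0.2758, 0.0734]
tool_rot: [[0.218, 0.976, 0.0], [0.976, -0.218, 0.001], [0.001, 0.0, -1.0]]
ft_force: [-0.3, 0.5, -0.6]
time_s: 70.18
position: [0.4064, 0.2771, 0.0733]
tool_rot: [[0.218, 0.976, 0.0], [0.976, -0.218, 0.0], [0.0, -0.0, -1.0]]
ft_force: [-0.5, 0.4, -0.5]
```

```bash
python3 -m pendant '[[[-0.01,0,0.04],[0,0,0]],[[0,0,0],[0,0,0]]]'|head -4
python3 -m pendant '[[[0,0,0],[0,0,0]],[[0,0,0],[0,0,0]],[[0,0,0],[0,0,0]],[[0,0,0],[0,0,0]]]' 0.35|head -4
python3 -m pendant '[[[0,0,-0.3],[0,0,0]],[[0,0,-0.8],[0,0,0]],[[0,0,-1],[0,0,0]],[[-0.5,0,-0.8],[0,0,0]],[[-1,0,-0.3],[0,0,0]],[[-1,0,0],[0,0,0]],[[0,0,0],[0,0,0]]]'|head -4
python3 - <<'E'
from h import *
def orange(d,c):
    P=cloud(d);im=d["img"].astype(int)
    o=(im[...,2]>110)&(im[...,1]<.6*im[...,2])&(im[...,0]<80)&(P[...,2]>.085)&(P[...,2]<.1)&(np.hypot(P[...,0]-c[0],P[...,1]-c[1])<.03)
    p=P[o];print("orange",len(p),np.median(p,0)*1e3 if len(p) else "")
w=get_image("wrist");t=get_image("top");s=get_image("scene")
orange(w,(.406,.277))
for c in ((.406,.277),(.601,.25),(.545,.053)):orange(t,c)
cr=lambda d,x0,x1,y0,y1:cv2.resize(d["img"][y0:y1,x0:x1],(400,300),interpolation=cv2.INTER_CUBIC)
cv2.imwrite("pics/fin.png",np.vstack([np.hstack([cr(w,160,480,0,240),cr(s,340,500,150,270)]),np.hstack([cr(t,140,340,140,290),cr(t,290,490,140,290)])]))
E
```

```text
time_s: 70.42
position: [0.4062, 0.2765, 0.0716]
tool_rot: [[0.218, 0.976, -0.0], [0.976, -0.218, -0.0], [-0.0, -0.0, -1.0]]
ft_force: [0.9, -0.2, -0.2]
time_s: 70.92
position: [0.4063, 0.2766, 0.0717]
tool_rot: [[0.218, 0.976, 0.0], [0.976, -0.218, 0.0], [0.0, 0.0, -1.0]]
ft_force: [0.9, 0.7, -0.2]
time_s: 71.8
position: [0.3841, 0.1775, 0.2008]
tool_rot: [[0.221, 0.975, 0.001], [0.975, -0.221, 0.0], [0.0, 0.001, -1.0]]
ft_force: [0.4, 0.2, 1.2]
orange 523 [405.0333 275.8244  93.319 ]
orange 7 [409.2499 278.4006  94.6638]
orange 33 [599.9103 249.1925  92.3293]
orange 28 [544.4276  51.6854  92.2648]
```

View pics/fin.png

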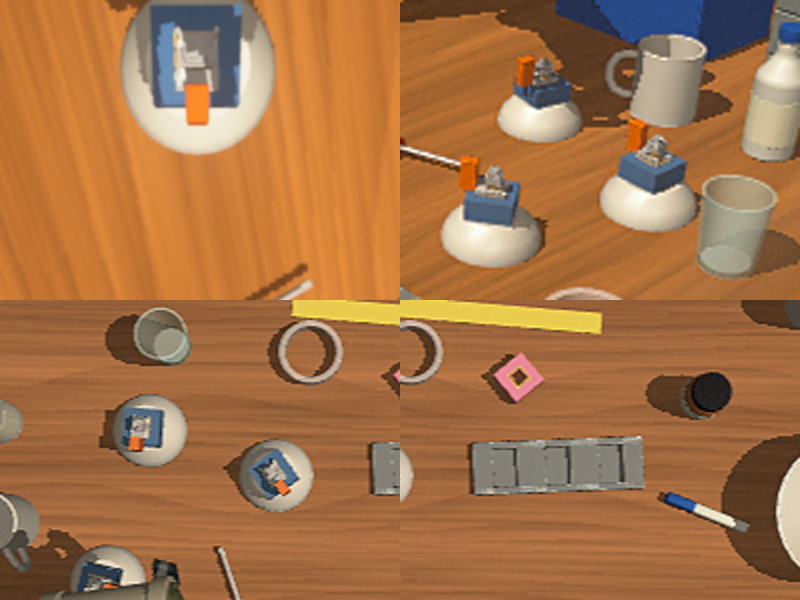

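All three collars are seated and clipped (lamps at (540,100), (490,210) and (648,180) in the scene crop). The tray is empty and nothing else has moved, so I'll hand in.

```bash
python3 -c "
from rig import *
print(close_job())"
```

```text
the job is handed in; nothing more can be done
None
```

I handed the job in at about 72 s: all three blue collars sit flat on their own lamp bases, each with a spring clip snapped home; no clips were spare, and nothing else on the bench appears to have moved.

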